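# Fit the adjustable wrench to the clamp nut and turn it to the mark

### The job

Take the adjustable wrench from the sloping wooden rest and lay it flat on the round steel plate with the brass clamp nut deep between its open jaws. Roll the wrench's worm until the jaws just fit the nut, and only then turn the nut clockwise with the wrench until the black line on the nut points at the red mark on the plate. Leave the wrench lying there, still snug on the nut, and do not disturb the other things on the bench.

Things in the scene. Friction and masses are not known exactly. Their poses are not given: they have to be found in the camera images.
- wrench: Loose steel adjustable wrench, 186 mm long, 0.44 kg. Origin: on its underside, on the nut's axis when snug on the nut. +x from handle to jaw mouth, +z up when lying flat. Fixed jaw on +y (inner face y = +16 mm), moving jaw on -y; throat at x = -21 mm, jaws end at x = +17 mm; head 16 to 20 mm thick. Centre of mass near x = -55. At the start it lies on the rest, head up to the left, tilted 30 deg.
- handle_grip (a point): Middle of the handle, a good place to grip: x = -98, y = 0, z = 10 mm in the wrench's frame. The handle is a bar 24 mm wide (y), z = 3 to 17 mm, x = -74 to -170 mm. On the rest its last 25 mm lies between cheeks against an end stop; x = -80 to -135 is free beside and below. On the nut this part overhangs the plate's edge.
- worm_top (a point): Worm top: knurled roller, 23 mm diameter, 22 mm long, axis along the wrench's y, 7 mm proud of the head; x = -50, y = 0, z = 25 mm in the wrench's frame. A closed fingertip pressed on it (8-20 N) and dragged along the wrench's +x rolls it and closes the jaws, 0.35 mm per mm of drag, in several strokes; -x opens. It stays where left, needs about 5 N of drag, and the fingertip slips once snug.
- jaw (a joint): Closing travel of the moving jaw, m. The opening between the jaws is 0.046 m minus this value; about 0.014 is snug on the 32 mm nut. It moves 4 mm per radian of the worm.
- swivel_base: Fixed swivel base: green foot 130 x 130 mm and a round steel plate, 156 mm diameter, 16 mm thick, top face 50 mm above the bench. Origin: under its centre, on the bench. The red mark is on the plate's top near the rim, 0.35 rad clockwise (seen from above) from the base's +x axis.
- nut_seat (a point): Centre of the plate's top face, on the nut's vertical axis, at the nut's foot.
- clamp_nut (a joint): Turn of the brass hexagon nut, rad, growing clockwise from above. 32 mm across flats, 37 across corners, 26 mm high, stud end 29 mm above the plate. Its black line points (0.5 minus this value) rad anticlockwise of the base's +x; 0.85 is on the red mark. Two flats are parallel to the line, so the wrench fits with its +x along it. Stiff (0.15 N m), stays where left.
- nut_mark (a point): Outer end of the black line on the nut's top, 16 mm from the axis.
- tool_rest: Fixed wooden rest for the wrench, foot 210 x 85 mm, 110 mm high; origin under its centre, its high end (the wrench's head) towards +x of its own frame, its low end (the handle) towards -x, which is to the robot's right.
- grease_tin: Bystander: yellow tin with a white lid, 70 mm diameter, 46 mm high; origin under its centre.
- pliers: Bystander: combination pliers with red handles, 176 mm long, lying flat; origin under the middle.
- screw_jar: Bystander: whitish see-through jar with a red lid, 63 mm diameter, 87 mm high; origin under its centre.
- tape_roll: Bystander: roll of grey tape lying flat, 98 mm diameter, 48 mm high; origin under its centre.
- torch: Bystander: black hand torch, 137 mm long, 37 mm high, lying; origin under its middle.

How it is judged:
By the outcome, as a careful person would: the job done as asked, in the order asked, and still so for the second after the job is handed in, with the robot touching nothing.
It also fails if it takes over 72 s, if anything falls off the work surface, if the arm or the gripper's body presses on something with over 40 N, if the wrist force passes 120 N, or if a joint passes its speed limit or range.

### The arm

A 6-joint arm with a two-finger parallel gripper is mounted at the origin on a cart in front of the work surface, level with it; the furniture and walls round the work are solid. World frame = base frame: x ahead of the robot, y to its left, z up, the work surface at z = 0. Lengths are in m, angles in degrees, forces in N, time in s.
With the tool pointing down it reaches from about 0.25 to 0.725 m from the base axis. Payload 9.7 kg.
Tool frame: the origin (TCP) lies at the very end of the fingers, on their centre line; the grasp point (between the pads) lies 19 mm behind it; x points along the fingers, y is the direction in which the jaws open and shut, and the axes are right-handed (so a half turn about x gives the same grasp; the last joint's range is limited). The gripper opens to 85 mm and grips with 20 to 120 N. Pads are 22 mm wide; open, the fingers measure 114 mm over their backs; the gripper's body (76 mm by 85 mm) begins 54 mm behind the grasp point. The pads swing forward as they close: fully open they stand 13 mm farther back than shut.
Start: joints at [-70.531, 4.979, 10.078, 95.1, 0, 90], TCP at [0.183, -0.519, 0.231] pointing down, gripper open.
Joint ranges: [-179.16, 179.16], [-48.56, 103.87], [-65.8, 70.77], [-126.05, 130.52], [-82.76, 87.17], [-180, 180]. Speed limits (degrees/s): [127.2, 127.2, 147.25, 180, 180, 180].

### API

Orientations are given as [roll, pitch, yaw] about the fixed x, y, z axes, in that order (R = Rz(yaw) Ry(pitch) Rx(roll)).
In Python, from workcell import get_obs, cams, bot gives the robot as it stands.
- The arm moves only by the tool apply_moves, never from a script. Its argument "rows" is a list that holds one entry, the list of rows, each a list of 7 numbers: the shift along the tool's x, y, z in mm, then the turn, a rotation vector about the tool's x, y, z in rad, then the opening, from 0 (shut) to 1 (fully open). A call has 1 to 20 rows; each row is the pose to reach, as a shift and turn from the pose measured when the call began, along the tool's axes at that moment; what a row does not reach only later rows make up. A row lasts 1/10 s, in which the tool goes at most 50 mm and 8.59 degrees, less where a joint would pass 70% of its speed; a pose out of reach is approached as far as the arm can. A call with a gripper value outside its range is refused whole. The fingers move at their own pace and stop on an object; "newtons" is the grip in N (left out, the last holds). Time passes only in rows, so rows that repeat a pose let the fingers close. It gives the time, the measured TCP pose, the force and the opening at its end, in the units of the state.
- get_obs(): the state, without advancing time (a new reading comes with each control period).
- cams.camera(name): name is "side" or "top"; returns a dict with "pixels" (420x560x3 uint8, red, green, blue), "range_z" (420x560 float32, m along the optical axis (not along the pixel's ray), 0 where there is no reading), "fx", "fy", "cx", "cy" (pixels), "D" ([k1, k2, p1, p2, k3] as OpenCV has them; the pictures are not rectified), "eye" and "attitude" of the camera in the world. Camera axes: x right, y up, looking along -z (the intrinsics and any distortion apply to the point x, -y, -z); pixel columns grow to the right and rows downward; lengths in m; the calibration is good to about 2 mm. A picture is of the moment at which its call begins.
- bot.job_done(): hands the job in, once; it reports no verdict.
Trained networks look in a picture, given as the dict that the camera call returned (one of the last four; its "shot" number tells which), for a name from the list of things; names that differ only in an ending like _2 or _b are one class to them, and where a whole thing is asked for, a point or a joint stands for the part that bears it (a point fixed in the world has none). Each returns a list of dicts, best first, with "confidence" (0 to 1); they miss things now and then, are a little off and sometimes report something else, mostly with a low value. They report only what shows in the picture. A call takes as long as a camera call.
- cams.find_in(label, picture): "at" ([x, y, z] in m, in world coordinates, good to about 4 mm: the middle of the surface that is visible of it).
The state is a dict: "time": time; "q": joint angles; "qd": joint speeds; "joint_efforts": joint torques, N m; "ee_pos": TCP position; "tcp_rot": TCP orientation; "wrist_force": force on the tool from outside, world axes, zero at the start; "torque": the same for the moment, N m; "opening": finger opening in m.
Only numpy, scipy, OpenCV 4.12 (cv2) and the standard library are available. Lean on these libraries where they do the work, as an engineer would, in place of code of your own. Each camera call takes 0.05 s, during which the arm holds its last target.

## Working session

There is one attempt and no reset: what is moved stays moved. The work goes in short steps, Python scripts to look and compute and a tool call to move; the robot and the scene stay as the last step left them, time stands still between calls to the robot, and variables do not carry over. Pictures are saved under pics/ and viewed, and the job is handed in when it is done.

Besides the shell and the picture viewer there is one more tool, called as name([rows], argument=value, ...), one row to a line, values as JSON. apply_moves: Moves the arm, as the interface text tells. Its arguments: {"type":"object","properties":{"rows":{"type":"array"},"newtons":{"type":"number"}},"required":["rows"]}

```bash
ls; mkdir -p pics
cat > h.py <<'E'
import numpy as np, cv2
from scipy.spatial.transform import Rotation as R
from workcell import get_obs, cams, bot
E
python3 - <<'E'
from h import *
o=get_obs(); print(o)
for n in ("side","top"):
    p=cams.camera(n); cv2.imwrite(f"pics/{n}0.png",p["pixels"][:,:,::-1])
    print(n,{k:p[k] for k in p if k not in("pixels","range_z")})
    for l in ["wrench","handle_grip","worm_top","swivel_base","nut_seat","clamp_nut","nut_mark","tool_rest","grease_tin","pliers","screw_jar","tape_roll","torch"]:
        try: print(l,[(np.round(d["at"],4).tolist(),round(d["confidence"],2)) for d in cams.find_in(l,p)][:2])
        except Exception as e: print(l,e)
E
```

```text
pics
{'time': 0.0, 'q': array([-7.05309141e+01,  5.00984219e+00,  1.00336925e+01,  9.51003782e+01,
       -8.21725459e-05,  9.00027717e+01]), 'qd': array([-0.01783464, -0.04222781,  0.06410858, -0.04451638,  0.01099016,
        0.00117579]), 'joint_efforts': array([ 7.68005848e-04, -5.20386279e+01,  4.64799678e+01,  1.64172985e-02,
        8.34636603e-05,  7.74650488e-06]), 'ee_pos': array([ 0.18323306, -0.51832403,  0.23058833]), 'tcp_rot': array([-89.93570649,  89.92347208, 109.5306078 ]), 'wrist_force': array([-0.18987295,  0.09266703, -0.87109397]), 'torque': array([ 0.04557804, -0.03993752,  0.00345102]), 'opening': 0.08572865797424582}
side {'fx': 533.116094383407, 'fy': 533.116094383407, 'cx': 274.9951680364608, 'cy': 211.19242991332294, 'D': array([-0.11400138,  0.        ,  0.        ,  0.        ,  0.        ]), 'eye': array([1.07720162, 0.79609735, 1.53036267]), 'attitude': array([ 32.7523963 ,  -0.17769702, 148.70442328]), 'shot': 1}
wrench [([0.5309, 0.0332, 0.0472], 0.56), ([0.4807, -0.2533, 0.1212], 0.52)]
handle_grip [([0.4832, -0.2566, 0.1222], 0.51)]
worm_top [([0.4
[... 539 characters left out ...]
36689661]), 'shot': 2}
wrench [([0.5904, 0.032, 0.0513], 0.67), ([0.4782, -0.2636, 0.1167], 0.62)]
handle_grip [([0.476, -0.2659, 0.1181], 0.64)]
worm_top [([0.4712, -0.265, 0.1176], 0.68)]
swivel_base [([0.5893, 0.0316, 0.0495], 0.77)]
nut_seat [([0.5918, 0.0319, 0.0524], 0.81)]
clamp_nut [([0.5937, 0.0321, 0.0785], 0.44)]
nut_mark [([0.5923, 0.0327, 0.0793], 0.41)]
tool_rest [([0.4749, -0.251, 0.0161], 0.56)]
grease_tin [([0.5573, 0.3511, 0.0423], 0.7)]
pliers [([0.6601, 0.3594, 0.0107], 0.6), ([0.5196, -0.2548, 0.1368], 0.16)]
screw_jar [([0.7485, 0.1195, 0.0815], 0.98)]
tape_roll [([0.4312, 0.3523, 0.0507], 0.94), ([0.5925, 0.0327, 0.0501], 0.66)]
torch [([0.7587, -0.0668, 0.033], 0.72)]
```

View pics/side0.png

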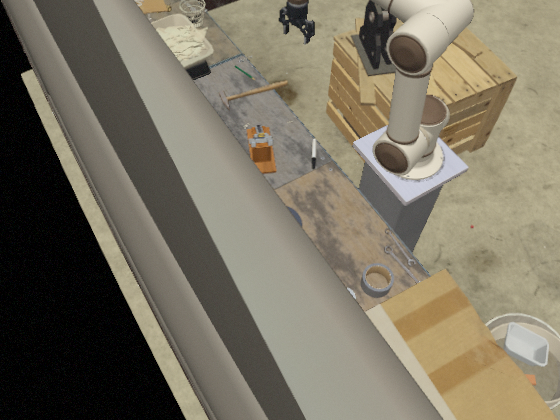

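View pics/top0.png

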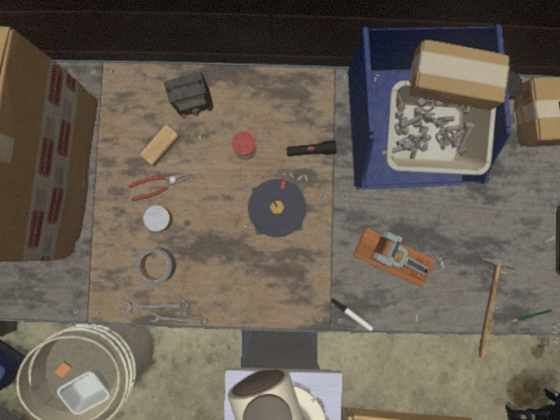

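The top view shows the rest at (395,257) with the wrench on it, the plate at (277,208), and the red mark at (284,185). The side view is largely blocked by a beam. I'll enlarge these areas.

```bash
cat >> h.py <<'E'
def cloud(p):
    h,w=p["range_z"].shape
    K=np.array([[p["fx"],0,p["cx"]],[0,p["fy"],p["cy"]],[0,0,1.]])
    u,v=np.meshgrid(np.arange(w),np.arange(h))
    n=cv2.undistortPoints(np.stack([u,v],-1).reshape(-1,1,2).astype(float),K,np.array(p["D"])).reshape(h,w,2)
    z=p["range_z"]
    c=np.stack([n[...,0]*z,-n[...,1]*z,-z],-1)
    Rm=R.from_euler("xyz",p["attitude"],degrees=True).as_matrix()
    W=c@Rm.T+np.array(p["eye"]); W[z==0]=np.nan
    return W
def proj(p,X):
    K=np.array([[p["fx"],0,p["cx"]],[0,p["fy"],p["cy"]],[0,0,1.]])
    Rm=R.from_euler("xyz",p["attitude"],degrees=True).as_matrix()
    c=(np.atleast_2d(X)-np.array(p["eye"]))@Rm
    c=c*[1,-1,-1]
    return cv2.projectPoints(c.reshape(-1,1,3),np.zeros(3),np.zeros(3),K,np.array(p["D"]))[0].reshape(-1,2)
def crop(p,u0,v0,u1,v1,s,name):
    im=cv2.resize(p["pixels"][v0:v1,u0:u1,::-1],None,fx=s,fy=s,interpolation=cv2.INTER_CUBIC)
    cv2.imwrite("pics/"+name+".png",im)
E
python3 - <<'E'
from h import *
p=cams.camera("top"); crop(p,340,215,450,300,7,"rest"); crop(p,237,168,317,248,7,"plate")
W=cloud(p); np.save("W0.npy",W); 
np.savez("top0.npz",**p)
s=cams.camera("side"); np.savez("side0.npz",**s); Ws=cloud(s)
crop(s,230,110,300,190,8,"siderest")
for (u,v) in [(277,208),(284,185),(300,208),(244,143),(400,150),(290,20),(395,257),(340,200)]: print((u,v),W[v,u].round(4))
for (u,v) in [(200,200),(260,250),(100,100),(330,350)]: print("side",(u,v),Ws[v,u].round(3))
print(W[235:285:3,350:440:4,2].round(3))
E
```

```text
(277, 208) [0.5896 0.0319 0.078 ]
(284, 185) [0.6536 0.015  0.0479]
(300, 208) [ 0.5934 -0.0293  0.0468]
(244, 143) [0.7551 0.1221 0.0864]
(400, 150) [ 0.7223 -0.2456  0.2066]
(290, 20) [1.0596 0.0129 0.1453]
(395, 257) [ 0.4742 -0.2626  0.1196]
(340, 200) [ 0.6222 -0.1432 -0.0009]
side (200, 200) [1.068 0.768 1.488]
side (260, 250) [nan nan nan]
side (100, 100) [nan nan nan]
side (330, 350) [nan nan nan]
[[ 0.    -0.     0.001  0.009  0.01   0.012  0.012  0.013  0.135  0.148
   0.146  0.136 -0.     0.003  0.001 -0.003 -0.001  0.    -0.002 -0.003
   0.001  0.002 -0.   ]
 [-0.002 -0.004 -0.001  0.014  0.018  0.014  0.011  0.014  0.043  0.139
   0.145  0.138  0.123 -0.    -0.004 -0.005 -0.005  0.003  0.001  0.
  -0.001 -0.    -0.001]
 [ 0.001 -0.001  0.003  0.014  0.015  0.014  0.012  0.019  0.056  0.092
   0.112  0.136  0.126 -0.002  0.004  0.001  0.001 -0.002  0.002  0.002
   0.003  0.003 -0.001]
 [ 0.001  0.002  0.01   0.015  0.013  0.014  0.012  0.033  0.07   0.107
   0.116  0.124  0.127 -0.004 -0.    -0.001  0.001  0.002 -0.001 -0.001
  -0.002  0.003 -0.001]
 [-0.001  0.002  0.012
[... 1449 characters left out ...]
6  0.065  0.062
  -0.002  0.002 -0.002]
 [ 0.     0.     0.003 -0.    -0.     0.    -0.     0.001  0.002 -0.
   0.001  0.014  0.013  0.014  0.014  0.043  0.055  0.062  0.044  0.015
  -0.    -0.    -0.001]
 [-0.001  0.002  0.002 -0.003  0.001 -0.001 -0.003  0.     0.001 -0.002
   0.003  0.     0.001  0.015  0.015  0.015  0.016  0.048  0.047  0.013
  -0.003 -0.    -0.002]
 [ 0.001  0.    -0.002  0.001 -0.002  0.001  0.     0.    -0.003  0.003
  -0.     0.002 -0.001  0.003  0.002  0.017  0.015  0.017  0.016 -0.
  -0.004 -0.001    nan]
 [ 0.    -0.    -0.002 -0.006  0.003 -0.001  0.002  0.     0.002  0.
  -0.    -0.003 -0.001 -0.001 -0.001 -0.002  0.014  0.014  0.013  0.
  -0.001  0.001 -0.003]]
```

```bash
ls pics
```

```text
plate.png
rest.png
side0.png
siderest.png
top0.png
```

View pics/rest.png

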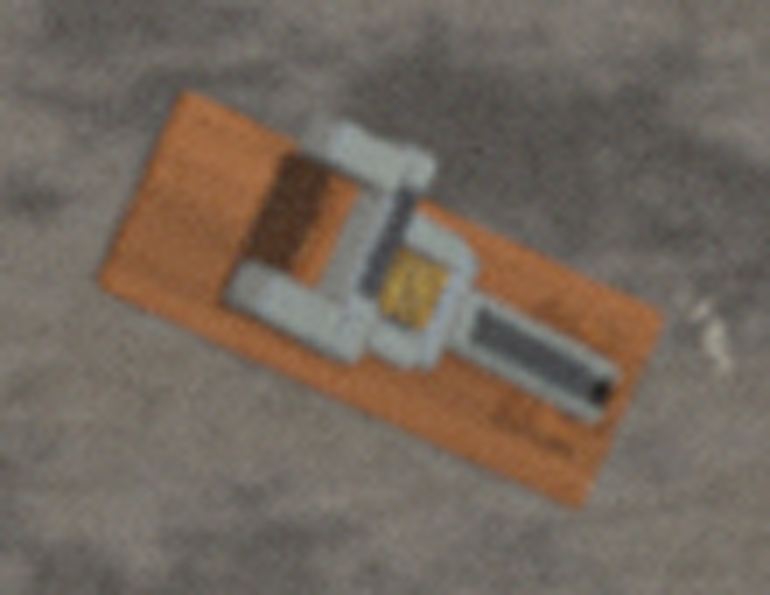

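View pics/plate.png

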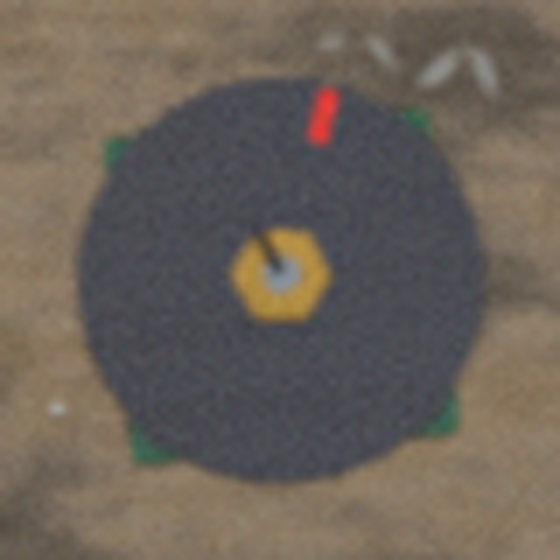

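View pics/siderest.png

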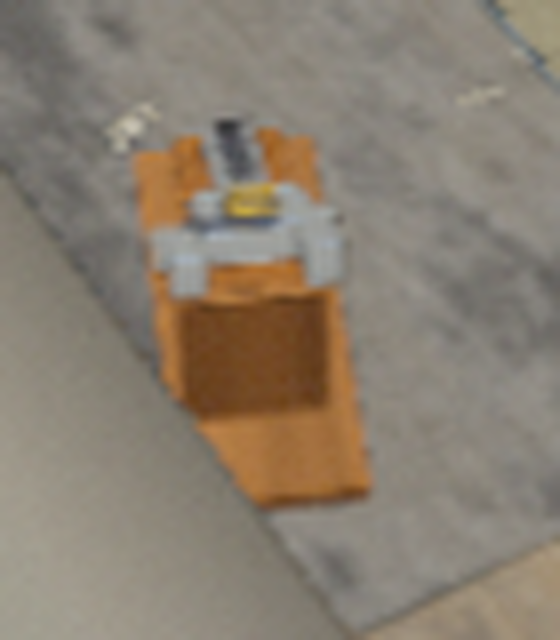

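Run:
```python
from h import *
p=dict(np.load("top0.npz")); W=cloud(p)
px=p["pixels"].astype(int)
sub=np.zeros(W.shape[:2],bool); sub[215:300,340:450]=1
z=W[...,2]
r,g,b=[px[...,i] for i in range(3)]
orange=(r-b>35)
# rest edge yaw via orange min-area rect
m=(sub&(z>0.008)&(z<0.15))
c=W[m][:,:2]
hull=cv2.convexHull((W[sub&(z>0.008)&(z<0.02)][:,:2]).astype(np.float32))
print("rest rect",cv2.minAreaRect(hull))
w=sub&(z>0.04)&(~orange)
q=W[w]; print(len(q))
# plane fit RANSAC-like restricted to z top of handle
best=None; rng=np.random.default_rng(0)
for _ in range(2000):
    a=q[rng.choice(len(q),3,False)]; n=np.cross(a[1]-a[0],a[2]-a[0]); n/=np.linalg.norm(n)+1e-12; n*=np.sign(n[2]+1e-9)
    if n[2]<.75 or n[2]>.95: continue
    k=(abs((q-a[0])@n)<.003).sum()
    if best is None or k>best[0]: best=(k,n,a[0])
print(best)
w8=w.astype(np.uint8)
ys,xs=np.where(w)
for v in range(235,285,1):
    print(v,"".join(('#' if w[v,u] else ('o' if sub[v,u] and z[v,u]>.04 else '.')) for u in range(350,440)))
```

```text
rest rect ((0.46282559633255005, -0.305738627910614), (0.24092639982700348, 0.08894037455320358), 68.4365463256836)
843
(np.int64(623), array([-0.19582261, -0.4798093 ,  0.85524063]), array([ 0.46947282, -0.244766  ,  0.12981134]))
235 ................................################..........................................
236 ................................o#################........................................
237 .................................###################......................................
238 ................................#o##################......................................
239 ................................#oo#################......................................
240 ...............................#oooooooo############......................................
241 ...............................oooooooooo##########.......................................
242 ..............................#oooooooooo##########.......................................
243 ..............................oo#oooooooo#########........................................
244 .........
[... 3181 characters left out ...]
.............ooooooo...............
278 ......................................................................oooo................
279 ........................................................................oo................
280 ..........................................................................................
281 ..........................................................................................
282 ..........................................................................................
283 ..........................................................................................
284 ..........................................................................................
```

Run:
```python
from h import *
p=dict(np.load("top0.npz")); W=cloud(p)
px=p["pixels"].astype(int)
sub=np.zeros(W.shape[:2],bool); sub[215:300,340:450]=1
z=W[...,2]; r,g,b=[px[...,i] for i in range(3)]
w=sub&(z>0.04)&(~(r-b>35))
worm=sub&(z>0.1)&(r-b>45)&(g>110)
print("worm px",worm.sum(), np.argwhere(worm).mean(0)[::-1], np.nanmean(W[worm],0))
# rest foot rectangle, dilated z~0.013 points
f=sub&(z>0.007)&(z<0.02)
rect=cv2.minAreaRect(W[f&(cv2.erode(f.astype(np.uint8),np.ones((2,2)))>0)][:,:2].astype(np.float32)); print(rect)
u,v=np.meshgrid(np.arange(560),np.arange(420))
hand=w&(u>411)&(v>258)
q=W[hand]; c=q[:,:2]-q[:,:2].mean(0)
print("handle pca yaw",np.degrees(np.arctan2(*np.linalg.svd(c,full_matrices=False)[2][0][::-1])), q.mean(0))
for psi in (66.5,67.5,68.5):
    Rm=(R.from_euler("z",psi,degrees=True)*R.from_euler("y",-30,degrees=True)).as_matrix()
    L=(q-q.mean(0))@Rm
    # edges of y as function of x
    mids=[]
    for x0 in np.arange(-.03,.03,.006):
        s=abs(L[:,0]-x0)<.004
        lo,hi=L[s,1].min(),L[s,1].max(); mids.append((x0,(lo+hi)/2,hi-lo))
    print(psi,np.round(np.array(mids)*1000,1).tolist(), "x",L[:,0].min(),L[:,0].max(),"z std",L[:,2].std(), )
    La=(W[w]-q.mean(0))@Rm; print(" all x",np.nanmin(La[:,0]),np.nanmax(La[:,0]),"y",np.percentile(La[:,1],[0,1,99,100]), "worm",(np.nanmean(W[worm],0)-q.mean(0))@Rm)
s=dict(np.load("side0.npz"));
```

```text
worm px 49 [398.87755102 255.7755102 ] [ 0.47745276 -0.27202526  0.12026982]
((0.46583783626556396, -0.2924436926841736), (0.20851466059684753, 0.08163554221391678), 66.54630279541016)
handle pca yaw -116.26453085902678 [ 0.44711488 -0.34071442  0.0708505 ]
66.5 [[-30.0, -0.2, 25.0], [-24.0, -1.6, 24.3], [-18.0, -0.4, 21.5], [-12.0, -1.7, 24.0], [-6.0, -2.1, 24.1], [-0.0, 0.7, 23.5], [6.0, 0.8, 23.2], [12.0, 0.9, 23.3], [18.0, 0.7, 22.2], [24.0, 0.3, 20.6]] x -0.034900318064887914 0.03644269764548258 z std 0.0038065799648352677
 all x -0.034900318064887914 0.15446228951821003 y [-0.04500053 -0.04229034  0.03364831  0.03483917] worm [ 0.08973889 -0.00043191  0.00525374]
67.5 [[-30.0, 0.1, 25.1], [-24.0, -1.3, 24.4], [-18.0, -1.4, 23.8], [-12.0, -1.6, 24.0], [-6.0, -2.1, 24.2], [-0.0, 0.7, 23.4], [6.0, 0.7, 23.3], [12.0, 0.8, 23.3], [18.0, 0.4, 22.2], [24.0, -0.1, 20.7]] x -0.03472841571675582 0.03636410474810567 z std 0.0038049448349091425
 all x -0.03472841571675582 0.15475571047684414 y [-0.04664096 -0.04399728  0.0315318   0.03312729] worm [ 0.08972246 -0.00174234  0.00526323]
68.5 [[-30.0, 0.5, 25.1], [-24.0, -1.0, 24.4], [-18.0, -1.2, 23.9], [-12.0, -1.9, 24.7], [-6.0, -2.1, 24.3], [-0.0, 0.6, 23.4], [6.0, 0.6, 23.3], [12.0, 0.6, 23.3], [18.0, 0.1, 22.2], [24.0, 0.2, 22.1]] x -0.034550043585055715 0.03627757042673619 z std 0.0038048420100387204
 all x -0.034550043585055715 0.15501244362983052 y [-0.04837987 -0.04567162  0.02975691  0.03140532] worm [ 0.08968622 -0.00305223  0.00528415]
```

Run:
```python
from h import *
o=get_obs(); print(o["time"]); Rm=R.from_euler("xyz",o["tcp_rot"],degrees=True).as_matrix(); print(Rm.round(3))
p=dict(np.load("top0.npz")); W=cloud(p); px=p["pixels"].astype(int); z=W[...,2]
r,g,b=[px[...,i] for i in range(3)]
sub=np.zeros(z.shape,bool); sub[170:246,240:316]=1
pl=sub&(z>.04)&(z<.058)
c,rad=cv2.minEnclosingCircle(W[pl][:,:2].astype(np.float32)); print("plate",c,rad,"z",np.median(z[pl]),"mean",W[pl|(sub&(z>.058))].mean(0))
nut=sub&(z>.066); print("nut mean",W[nut].mean(0),nut.sum(),np.median(z[nut]))
red=sub&(r>150)&(g<90); m=W[red].mean(0); print("red",m,red.sum())
# dark pixels on nut
pos=proj(p,[[c[0],c[1],.05],[c[0],c[1],.076]]); print(pos)
gr=sub&(g-r>15)&(g-b>10); print("green",gr.sum())
cen=np.array(W[pl|nut].mean(0)[:2])
for cc in (cen,np.array(c)):
    print("red angle",np.degrees(np.arctan2(m[1]-cc[1],m[0]-cc[0])))
for q in np.argwhere(gr)[::6]: print(q[::-1],W[q[0],q[1]].round(3), np.degrees(np.arctan2(W[q[0],q[1]][1]-cen[1],W[q[0],q[1]][0]-cen[0])).round(0))
crop(p,267,198,288,219,28,"nut0")
```

```text
1.5
[[-0.     0.333 -0.943]
 [-0.    -0.943 -0.333]
 [-1.     0.     0.   ]]
plate (0.5928539633750916, 0.032018616795539856) 0.07799313217401505 z 0.050253943706116355 mean [0.59241427 0.03189709 0.05163453]
nut mean [0.59244266 0.03204639 0.07719808] 138 0.07708440182707077
red [0.6553977  0.01879285 0.0505518 ] 20
[[276.95474211 207.46845447]
 [276.98479581 206.79953672]]
green 40
red angle -11.758629213471828
red angle -11.94011087736663
[295 184] [ 0.662 -0.016  0.01 ] -35.0
[252 188] [0.647 0.102 0.012] 52.0
[253 190] [0.642 0.099 0.012] 54.0
[299 228] [ 0.541 -0.03   0.013] -130.0
[299 229] [ 0.538 -0.03   0.011] -131.0
[256 232] [0.527 0.088 0.009] 140.0
[258 233] [0.524 0.082 0.013] 144.0
```

View pics/nut0.png

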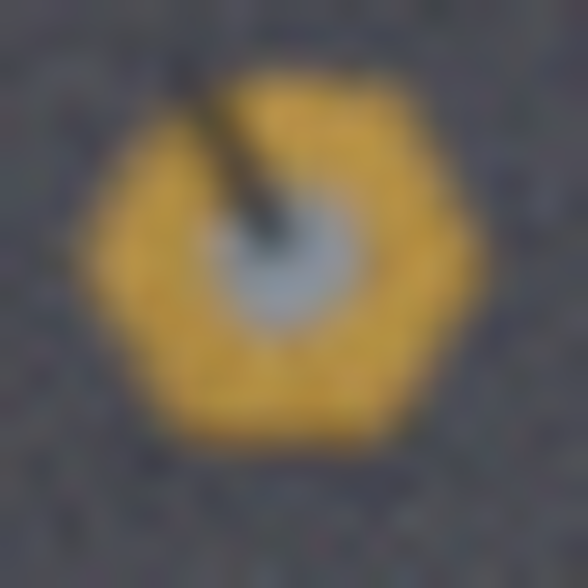

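Run:
```python
from h import *
from scipy.optimize import minimize
p=dict(np.load("top0.npz")); px=p["pixels"].astype(float)
y0,x0=190,260; I=px[y0:225,x0:295]; yel=(I[...,0]-I[...,2])
# model: hexagon top at z .076 (yel 1) with stud hole; render by supersampling in world coords
W0=None
u,v=np.meshgrid(np.arange(x0,295,1/6)+1/12-.5,np.arange(y0,225,1/6)+1/12-.5)
K=np.array([[p["fx"],0,p["cx"]],[0,p["fy"],p["cy"]],[0,0,1.]])
n=cv2.undistortPoints(np.stack([u,v],-1).reshape(-1,1,2),K,np.array(p["D"])).reshape(-1,2)
d=np.c_[n[:,0],-n[:,1],-np.ones(len(n))]@R.from_euler("xyz",p["attitude"],degrees=True).as_matrix().T
X=np.array(p["eye"])+d*((.076-p["eye"][2])/d[:,2])[:,None]
def mask(par):
    cx,cy,a,af=par
    q=X[:,:2]-[cx,cy]; h=np.ones(len(q),bool)
    m=np.max([np.abs(q@[np.cos(a+k*np.pi/3),np.sin(a+k*np.pi/3)]) for k in range(3)],0)
    f=np.clip((af/2-m)/.0004+.5,0,1); 
    rr=np.hypot(*q.T); f=f*np.clip((rr-.007)/.0004+.5,0,1)
    f=f.reshape(u.shape)
    g=f.reshape(35,6,35,6).mean((1,3)); return cv2.GaussianBlur(g,(0,0),.6)
def cost(par):
    g=mask(par).ravel(); A=np.c_[g,np.ones_like(g)]
    s,res,_,_=np.linalg.lstsq(A,yel.ravel(),rcond=None); return res[0]
best=None
for a in np.radians(np.arange(0,60,5)):
    r=minimize(cost,[.592,.032,a,.032],method="Nelder-Mead",options=dict(xatol=1e-5,fatol=1,initial_simplex=[[.592,.032,a,.032],[.594,.032,a,.032],[.592,.034,a,.032],[.592,.032,a+.1,.032],[.592,.032,a,.034]]))
    if best is None or r.fun<best.fun: best=r
print(best.x,np.degrees(best.x[2])%60,best.fun)
# line dir: dark pixels
Xp=None
gray=px.sum(2)
for rr in (8,10,12,14):
    al=np.radians(np.arange(10,60,2)); P=np.c_[best.x[0]+rr/1e3*np.cos(al),best.x[1]+rr/1e3*np.sin(al),np.full(len(al),.0765)]
    uv=proj(p,P).astype(np.float32); val=cv2.remap(gray.astype(np.float32),uv[:,0].copy(),uv[:,1].copy(),cv2.INTER_LINEAR).ravel()
    w=np.clip(val.max()*.8-val,0,None); print(rr,np.degrees((w*al).sum()/w.sum()).round(1),np.degrees(al[val.argmin()]))
```

```text
[ 0.59285615  0.03280337 -0.01588497  0.03307344] 59.08985833400334 37584.34704113998
8 30.9 34.0
10 28.9 28.0
12 29.1 28.0
14 29.4 29.999999999999996
```

```bash
cat >> h.py <<'E'
def wr(psi,tilt=30): return (R.from_euler("z",psi,degrees=True)*R.from_euler("y",-tilt,degrees=True)).as_matrix()
def overlay(p,Rm,o,name,box,s):
    im=p["pixels"][:,:,::-1].copy(); u0,v0,u1,v1=box
    im=cv2.resize(im[v0:v1,u0:u1],None,fx=s,fy=s,interpolation=cv2.INTER_CUBIC)
    def pl(pts,col):
        q=proj(p,np.array(pts)/1e3@Rm.T+o); q=((q-[u0,v0]+.5)*s).astype(int)
        cv2.polylines(im,[q.reshape(-1,1,2)],True,col,1)
    pl([(-74,12,17),(-170,12,17),(-170,-12,17),(-74,-12,17)],(0,0,255))
    pl([(-21,16,18),(17,16,18),(17,-30,18),(-21,-30,18)],(0,255,0))
    pl([(-61,11,14),(-39,11,14),(-39,-11,14),(-61,-11,14)],(255,0,0))
    pl([(-98,0,10),(-97,0,10)],(255,0,255))
    cv2.imwrite("pics/"+name+".png",im)
E
python3 - <<'E'
from h import *
p=dict(np.load("top0.npz")); Rm=wr(66.6)
o=np.array([.44711,-.34071,.07085])-Rm@np.array([-.136,-.0003,.017]); print(o, o+Rm@[-.098,0,.010], o+Rm@[-.05,0,.025])
overlay(p,Rm,o,"ov1",(340,215,450,300),7)
E
```

```text
[ 0.49698629 -0.2246973   0.12412757] [ 0.46129442 -0.30717636  0.08378782] [ 0.47482494 -0.27590918  0.1207782 ]
```

View pics/ov1.png

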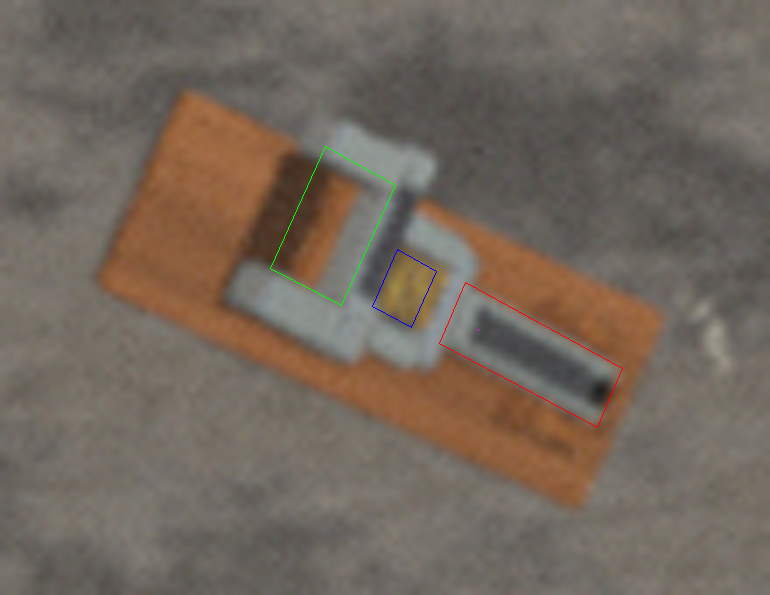

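```bash
cat >> h.py <<'E'
def Rt(Rw): # tool rotation option A from wrench rotation
    return np.c_[-Rw[:,2],Rw[:,1],Rw[:,0]]
def rel(T,Rtool,obs=None):
    o=obs or get_obs(); R0=R.from_euler("xyz",o["tcp_rot"],degrees=True).as_matrix()
    d=R0.T@(np.array(T)-o["ee_pos"])*1e3; rv=R.from_matrix(R0.T@Rtool).as_rotvec()
    return np.r_[d.round(1),rv.round(4)]
O=np.array([.49698629,-.2246973,.12412757])+wr(66.6)@[.002,0,0]; RW=wr(66.6)
E
python3 - <<'E'
from h import *
up=wr(66.6,0)
print("via yaw half", rel([.35,-.42,.25],Rt(wr(-40,0))))
print("pre", rel(O+RW@[-.100,0,.09],Rt(RW)))
print((O+RW@[-.100,0,.09]))
E
```

```text
via yaw half [ -18.7     -37.4    -190.       -2.1037    0.        0.    ]
pre [ 7.8200e+01 -7.7300e+01 -3.0530e+02  2.2543e+00 -2.6350e-01 -6.0410e-01]
[ 0.4454085  -0.34388654  0.15306986]
```

apply_moves([
  [[-2, -3, -15, -0.14, 0, 0, 1], [-4, -6, -30, -0.28, 0, 0, 1], [-6, -9, -45, -0.42, 0, 0, 1], [-7, -12, -60, -0.56, 0, 0, 1], [-8, -15, -75, -0.7, 0, 0, 1], [-9, -18, -90, -0.84, 0, 0, 1], [-10, -20, -102, -0.98, 0, 0, 1], [-11, -23, -115, -1.12, 0, 0, 1], [-12, -25, -127, -1.26, 0, 0, 1], [-14, -28, -140, -1.4, 0, 0, 1], [-15, -30, -152, -1.54, 0, 0, 1], [-16, -32, -164, -1.68, 0, 0, 1], [-17, -34, -175, -1.82, 0, 0, 1], [-18, -36, -185, -1.96, 0, 0, 1], [-19, -37, -190, -2.1, 0, 0, 1]],
], newtons=60)

```text
time: 3.0
ee_pos: [0.3507, -0.4199, 0.2502]
tcp_rot: [138.4, 90.0, 98.5]
wrist_force: [-0.5, -0.3, 0.3]
opening: 0.0851
```

Run:
```python
from h import *
o=get_obs(); print(o["time"],o["q"].round(1),o["ee_pos"],o["tcp_rot"],o["wrist_force"])
print("pre", rel(O+RW@[-.100,0,.09],Rt(RW)))
```

```text
3.0 [-50.1   5.1  12.3  97.2   0.  -10.3] [ 0.35072511 -0.41992408  0.25024763] [138.3522497   89.99150781  98.50943366] [-0.53093399 -0.30645107  0.3164304 ]
pre [ 97.2    119.      24.      -1.8097  -0.3625   0.4847]
```

apply_moves([
  [[7, 9, 2, -0.139, -0.028, 0.037, 1], [15, 18, 4, -0.278, -0.056, 0.075, 1], [22, 27, 5, -0.418, -0.084, 0.112, 1], [30, 37, 7, -0.557, -0.112, 0.149, 1], [37, 46, 9, -0.696, -0.139, 0.186, 1], [45, 55, 11, -0.835, -0.167, 0.224, 1], [52, 64, 13, -0.974, -0.195, 0.261, 1], [60, 73, 15, -1.114, -0.223, 0.298, 1], [67, 82, 17, -1.253, -0.251, 0.336, 1], [75, 92, 18, -1.392, -0.279, 0.373, 1], [82, 101, 20, -1.531, -0.307, 0.41, 1], [90, 110, 22, -1.67, -0.335, 0.447, 1], [97, 119, 24, -1.81, -0.3625, 0.485, 1], [97.2, 119, 24, -1.8097, -0.3625, 0.4847, 1]],
])

```text
time: 4.4
ee_pos: [0.4458, -0.3435, 0.1509]
tcp_rot: [0.3, 59.9, 67.0]
wrist_force: [-0.1, -0.1, 0.2]
opening: 0.0856
```

Run:
```python
from h import *
o=get_obs(); print(o["time"],o["q"].round(1),o["ee_pos"],o["tcp_rot"],o["wrist_force"])
print("grasp", rel(O+RW@[-.100,0,-.010],Rt(RW)))
p=cams.camera("top"); crop(p,340,195,450,300,7,"pre")
s=cams.camera("side"); crop(s,220,80,310,170,7,"pres")
```

```text
4.4 [ -50.6   18.4   12.    98.7   26.4 -120.9] [ 0.4457907  -0.34352329  0.15094281] [ 0.26189759 59.88738266 66.98751095] [-0.13418563 -0.09999602  0.22676863]
grasp [ 9.79e+01 -1.00e-01  5.00e-01  1.30e-03  2.00e-03 -3.40e-03]
```

View pics/pres.png

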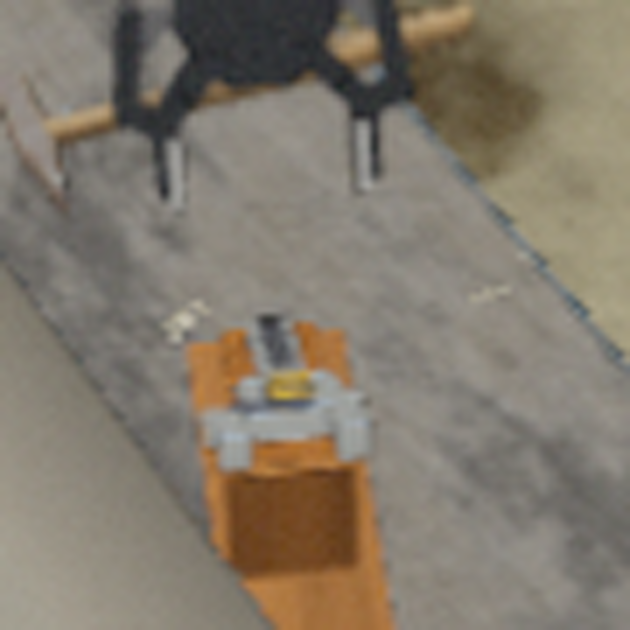

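View pics/pre.png

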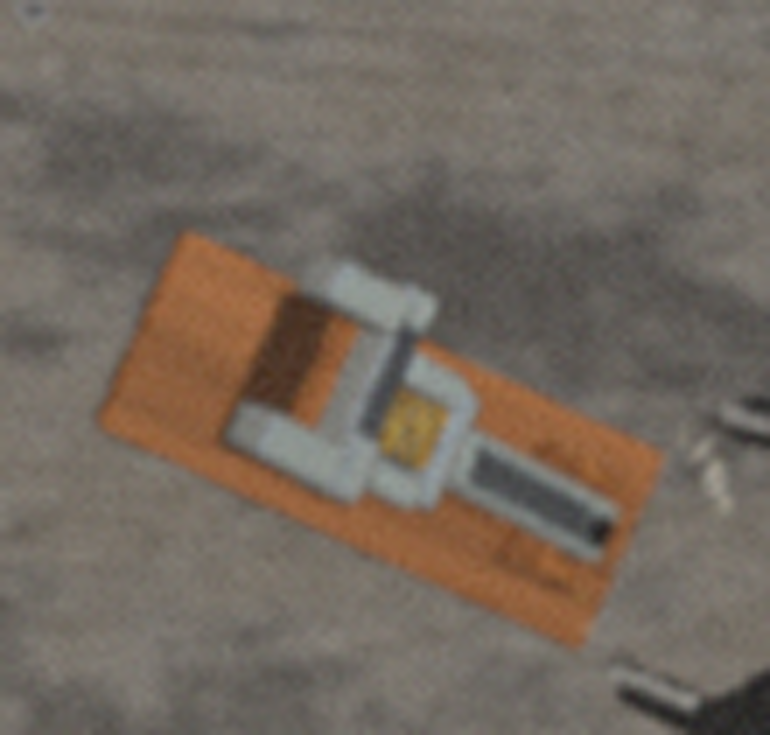

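Run:
```python
from h import *
p=cams.camera("top"); o=get_obs(); R0=R.from_euler("xyz",o["tcp_rot"],degrees=True).as_matrix()
q=proj(p,[o["ee_pos"]+R0@[-.013,s*.0425,0] for s in(-1,1)]); print((q-[340,195]+.5)*7)
q=proj(p,[O+RW@[-.1,0,.017],O+RW@[-.17,0,.017],o["ee_pos"]]);print((q-[340,195]+.5)*7)
```

```text
[[734.82731604 430.54359139]
 [633.84278305 660.93768702]]
[[493.3895311  475.3346814 ]
 [607.03371646 536.35146573]
 [654.02213597 534.1881129 ]]
```

apply_moves([
  [[15, 0, 0, 0, 0, 0, 1], [35, 0, 0, 0, 0, 0, 1], [55, 0, 0, 0, 0, 0, 1], [72, 0, 0.5, 0.001, 0.002, -0.003, 1], [86, 0, 0.5, 0.001, 0.002, -0.003, 1], [94, 0, 0.5, 0.001, 0.002, -0.003, 1], [98, 0, 0.5, 0.001, 0.002, -0.003, 1], [98, 0, 0.5, 0.001, 0.002, -0.003, 1]],
])

```text
time: 5.35
ee_pos: [0.465, -0.299, 0.069]
tcp_rot: [-0.1, 60.2, 66.1]
wrist_force: [0.5, -0.0, 0.2]
opening: 0.0858
```

Run:
```python
from h import *
o=get_obs(); print(o["time"],o["q"].round(1),o["ee_pos"],o["tcp_rot"],o["wrist_force"])
print("grasp", rel(O+RW@[-.100,0,-.010],Rt(RW)))
p=cams.camera("top"); crop(p,340,195,450,300,7,"pre2")
s=cams.camera("side"); crop(s,220,80,310,170,7,"pres2")
```

```text
5.35 [ -46.4   15.7   -0.2   86.5   27.3 -115.7] [ 0.4650027  -0.29895189  0.06895675] [-0.1397171  60.18051815 66.09705495] [ 0.5315538  -0.03974324  0.18378747]
grasp [ 2.6     0.1    -0.4    -0.0052 -0.0032  0.0044]
```

View pics/pres2.png

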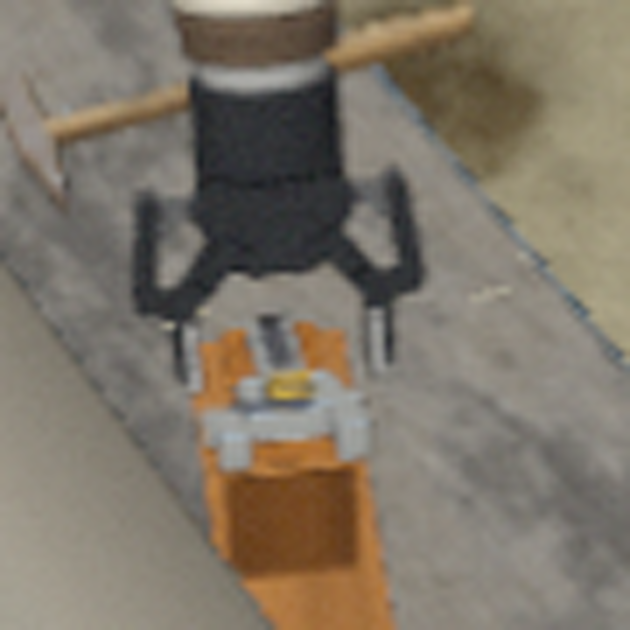

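View pics/pre2.png

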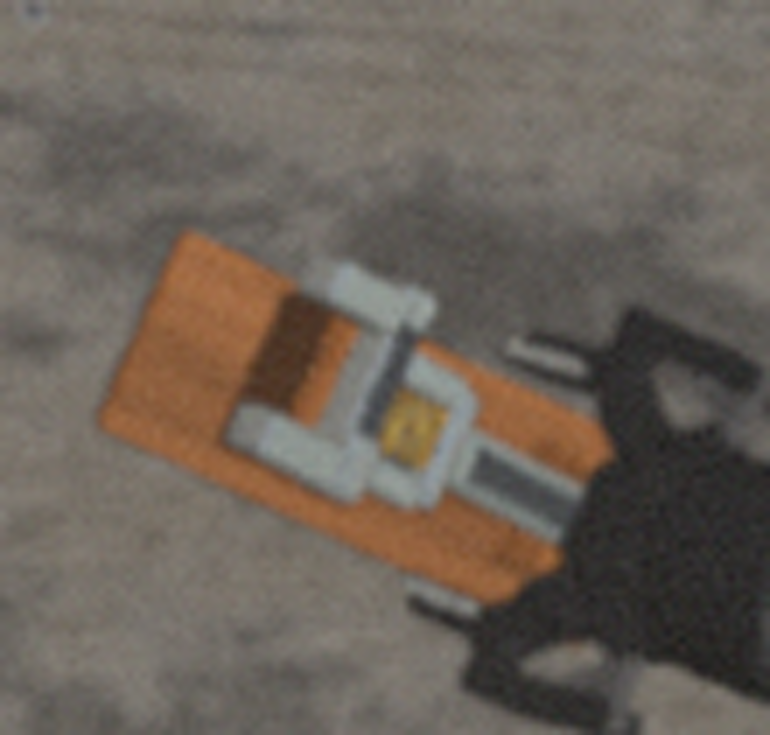

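apply_moves([
  [[2, 0, 0, 0, 0, 0, 1], [2.6, 0, 0, 0, 0, 0, 0.6], [2.6, 0, 0, 0, 0, 0, 0], [2.6, 0, 0, 0, 0, 0, 0], [2.6, 0, 0, 0, 0, 0, 0], [2.6, 0, 0, 0, 0, 0, 0], [2.6, 0, 0, 0, 0, 0, 0], [2.6, 0, 0, 0, 0, 0, 0], [2.6, 0, 0, 0, 0, 0, 0]],
], newtons=80)

```text
time: 6.35
ee_pos: [0.4658, -0.2985, 0.0674]
tcp_rot: [-0.3, 60.2, 65.9]
wrist_force: [-0.3, -3.2, 3.4]
opening: 0.0226
```

Run:
```python
from h import *
o=get_obs(); print(o["time"],o["q"].round(1),o["ee_pos"],o["tcp_rot"],o["wrist_force"],o["torque"],o["opening"])
```

```text
6.35 [ -46.3   15.6   -0.4   86.2   27.4 -115.6] [ 0.46579863 -0.29847884  0.0673961 ] [-0.29602072 60.20855426 65.94774438] [-0.26556605 -3.20789259  3.40581398] [-0.59203128  0.17476187 -0.07673301] 0.022644215336321424
```

Gripped, with an opening of about 23 mm. Lifting along the wrench's normal.

apply_moves([
  [[-5, 0, 0, 0, 0, 0, 0], [-15, 0, 0, 0, 0, 0, 0], [-28, 0, 0, 0, 0, 0, 0], [-42, 0, 0, 0, 0, 0, 0], [-56, 0, 0, 0, 0, 0, 0], [-68, 0, 0, 0, 0, 0, 0], [-75, 0, 0, 0, 0, 0, 0], [-75, 0, 0, 0, 0, 0, 0]],
])

```text
time: 7.15
ee_pos: [0.4507, -0.3334, 0.1335]
tcp_rot: [-0.5, 60.2, 65.8]
wrist_force: [0.4, -0.4, -3.5]
opening: 0.0229
```

Run:
```python
from h import *
o=get_obs(); print(o["time"],o["q"].round(1),o["ee_pos"],o["tcp_rot"],o["wrist_force"],o["torque"],o["opening"])
# via: level, heading 29, above plate
psi=29.1; nut=np.array([.5927,.0323]); Rw=wr(psi,0)
# wrench origin offset: want nut at wrench (x=0,y=?)
for h in (.150,):
    org=np.r_[nut,h]-Rw@[0,0,0]
    T=org+Rw@[-.1,0,-.01]; print("T",T,rel(T,Rt(Rw)))
```

```text
7.15 [ -49.7   17.     8.5   95.3   26.6 -119.2] [ 0.4507186  -0.33336943  0.13347077] [-0.45447007 60.24989303 65.77496824] [ 0.38976007 -0.36386001 -3.53699208] [-0.91160581  0.40742715 -0.01646813] 0.02292373294570165
T [ 0.50532278 -0.01633354  0.14      ] [ 1.489e+02  7.810e+01  2.743e+02  6.332e-01  5.021e-01 -1.642e-01]
```

Run:
```python
from h import *
psi=29.1; nut=np.array([.5927,.0323]); Rw=wr(psi,0)
T=np.r_[nut,.170]+Rw@[-.1-.004,0+.006,-.01]; print("T",T,rel(T,Rt(Rw)))
```

```text
T [ 0.49890968 -0.01303625  0.16      ] [ 1.317e+02  8.520e+01  2.846e+02  6.332e-01  5.021e-01 -1.642e-01]
```

apply_moves([
  [[-2, 2, 6, 0.013, 0.01, -0.003, 0], [-4, 6, 20, 0.038, 0.03, -0.01, 0], [2, 12, 38, 0.076, 0.06, -0.02, 0], [11, 18, 57, 0.12, 0.095, -0.031, 0], [20, 24, 77, 0.17, 0.135, -0.044, 0], [30, 30, 98, 0.22, 0.175, -0.057, 0], [40, 36, 120, 0.27, 0.215, -0.07, 0], [50, 42, 142, 0.32, 0.255, -0.083, 0], [61, 48, 164, 0.37, 0.295, -0.096, 0], [72, 54, 185, 0.42, 0.335, -0.109, 0], [84, 60, 206, 0.465, 0.37, -0.121, 0], [96, 67, 227, 0.51, 0.405, -0.132, 0], [107, 73, 245, 0.55, 0.437, -0.143, 0], [117, 78, 261, 0.585, 0.465, -0.152, 0], [125, 82, 273, 0.612, 0.485, -0.159, 0], [130, 84.5, 282, 0.63, 0.5, -0.1635, 0], [131.7, 85.2, 284.6, 0.6332, 0.5021, -0.1642, 0], [131.7, 85.2, 284.6, 0.6332, 0.5021, -0.1642, 0]],
])

```text
time: 8.95
ee_pos: [0.4985, -0.0124, 0.1598]
tcp_rot: [97.2, 90.0, 126.4]
wrist_force: [-0.5, -0.8, -3.3]
opening: 0.0224
```

Run:
```python
from h import *
o=get_obs(); print(o["time"],o["q"].round(1),o["ee_pos"],o["tcp_rot"],o["wrist_force"],o["torque"],o["opening"])
p=cams.camera("top"); np.savez("t2.npz",**p); crop(p,230,165,330,265,6,"above")
W=cloud(p); s=cams.camera("side"); np.savez("s2.npz",**s); crop(s,250,100,400,200,5,"aboves")
z=W[...,2]; print(z[185:240:3,255:310:3].round(3))
```

```text
8.95 [ -1.4  -2.9  -5.8  87.1   0.  -30.6] [ 0.49852863 -0.0123591   0.15979174] [ 97.20501504  89.9619398  126.37940804] [-0.50448402 -0.80109827 -3.32361688] [-0.09105432  0.13002314  0.00501064] 0.02240375013225939
[[ 0.001  0.     0.054  0.055  0.054  0.05   0.049  0.051  0.05   0.052
   0.053  0.049  0.049  0.051  0.01   0.003  0.    -0.002 -0.   ]
 [ 0.011  0.05   0.049  0.048  0.052    nan  0.054  0.048  0.049  0.051
   0.051  0.051  0.05   0.045  0.051 -0.    -0.002  0.001  0.001]
 [ 0.05   0.056  0.051  0.052  0.051  0.05   0.049  0.05   0.052  0.053
   0.05   0.05   0.049  0.053  0.053  0.048 -0.001  0.001  0.   ]
 [ 0.055  0.05   0.049  0.051  0.05   0.051  0.054  0.051  0.051  0.051
   0.05   0.053  0.049  0.05   0.05   0.051  0.003  0.004 -0.004]
 [ 0.053  0.052  0.049  0.055  0.048  0.049  0.049  0.052  0.049  0.048
   0.185  0.19   0.051  0.052  0.051  0.052  0.052  0.001  0.001]
 [ 0.048  0.051  0.05   0.052  0.051  0.052  0.05   0.05   0.053  0.051
   0.186  0.187  0.19   0.048  0.051  0.052  0.051  0.     0.001]
 [ 0.05   0.051  0.051  0.051  0.052  0.052  0.074  0.
[... 1035 characters left out ...]
619  0.619]
 [ 0.006  0.05   0.049  0.049  0.051  0.607  0.632  0.631  0.63   0.63
   0.63   0.632  0.623  0.624  0.624  0.623  0.624  0.622  0.621]
 [ 0.001  0.016  0.05   0.049  0.605  0.612  0.634  0.632  0.634  0.633
   0.633  0.633  0.627  0.628  0.629  0.627  0.626  0.626  0.627]
 [ 0.001  0.012  0.006  0.049  0.609  0.615  0.635  0.635  0.636  0.636
   0.635  0.634  0.631  0.629  0.63   0.63   0.629  0.629  0.629]
 [ 0.     0.002 -0.001  0.602  0.616  0.62   0.638  0.636  0.637  0.638
   0.638  0.636  0.631  0.631  0.632  0.631  0.632  0.631  0.632]
 [ 0.003 -0.001 -0.001  0.609  0.618  0.621  0.639  0.637  0.638  0.64
   0.637  0.639  0.632  0.635  0.632  0.634  0.635  0.634  0.635]]
```

View pics/above.png

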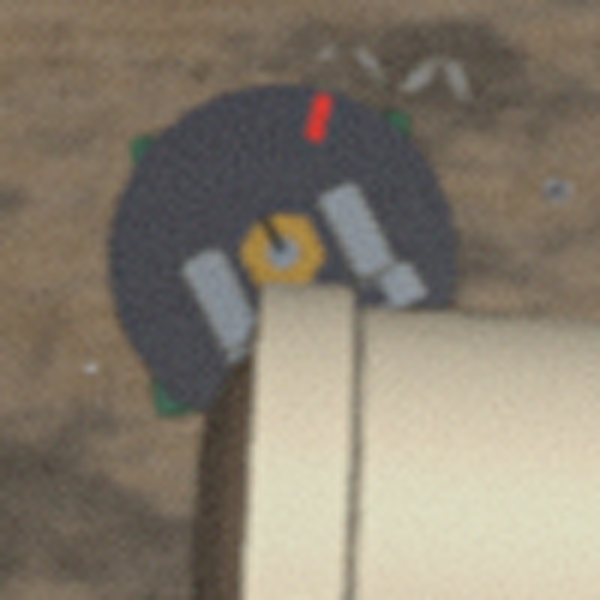

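View pics/aboves.png

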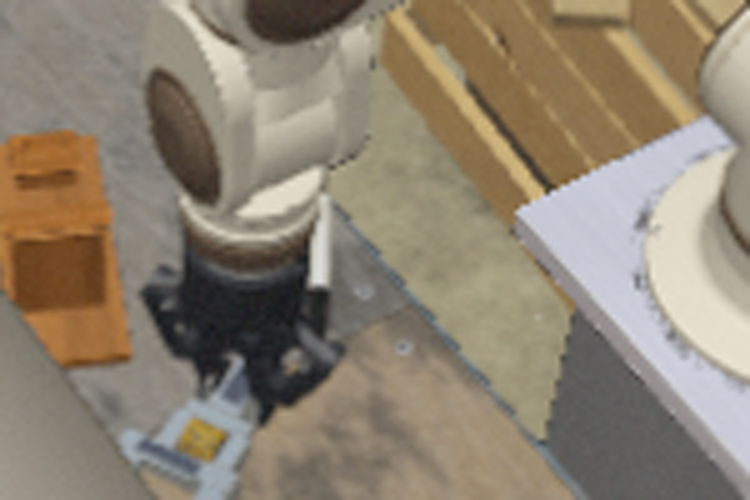

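```bash
cat >> h.py <<'E'
def jaws(p,zlo,zhi,psi,org):
    W=cloud(p); z=W[...,2]; m=np.zeros(z.shape,bool); m[165:265,230:330]=1; m&=(z>zlo)&(z<zhi)
    m&=cv2.erode(m.astype(np.uint8),np.ones((2,2)))>0
    L=(W[m]-org)@wr(psi,0)*1e3
    # need jaw region only
    F=L[(L[:,1]>5)&(L[:,0]>-22)]; M=L[(L[:,1]<-5)&(L[:,0]>-22)]
    for n,A in(("fixed",F),("moving",M)):
        print(n,len(A),"x",np.percentile(A[:,0],[1,99]).round(1),"y",np.percentile(A[:,1],[2,98]).round(1),"z",np.median(A[:,2]).round(1))
        s=A[(A[:,0]>-15)&(A[:,0]<14)]
        # inner edge slope and principal direction
        ed=[]
        for x0 in range(-14,13,3):
            t=s[abs(s[:,0]-x0)<3]
            if len(t)>3: ed.append((x0,t[:,1].min(),t[:,1].max()))
        ed=np.array(ed)
        if len(ed)>3: print("  inner/outer slopes deg",np.degrees(np.polyfit(ed[:,0],ed[:,1],1)[0]).round(1),np.degrees(np.polyfit(ed[:,0],ed[:,2],1)[0]).round(1), "mid inner",ed[:,1].mean().round(1),ed[:,2].mean().round(1))
E
python3 - <<'E'
from h import *
p=dict(np.load("t2.npz")); o=get_obs()
Rm=R.from_euler("xyz",o["tcp_rot"],degrees=True).as_matrix(); print(np.degrees(np.arctan2(Rm[1,2],Rm[0,2])))
org=o["ee_pos"]-wr(29.1,0)@[-.1,0,-.01]; print(org)
jaws(p,.17,.21,29.1,org)
overlay(p,wr(29.1,0),org,"ov2",(230,165,330,265),6)
E
```

```text
29.10417302969459
[0.58593968 0.03533334 0.16997857]
fixed 82 x [-21.8   7.9] y [19.3 32.7] z 19.9
  inner/outer slopes deg -0.8 0.9 mid inner 19.4 32.5
moving 78 x [-21.6   7.1] y [-38.  -24.8] z 19.6
  inner/outer slopes deg 2.7 -1.2 mid inner -37.8 -24.8
```

View pics/ov2.png

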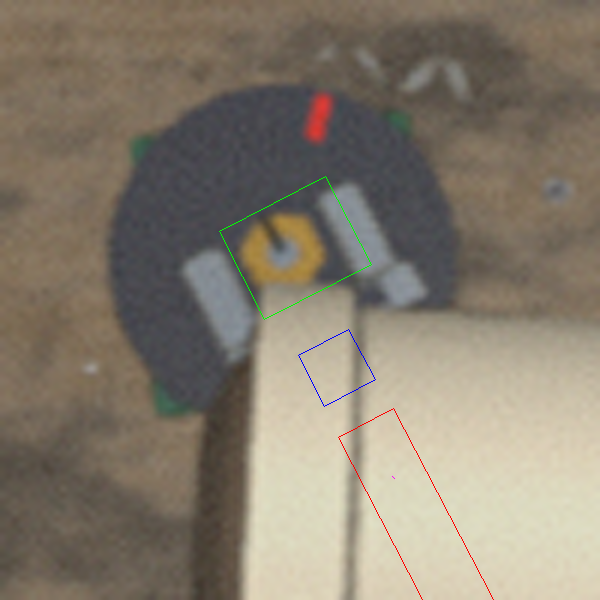

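Run:
```python
from h import *
p=dict(np.load("t2.npz")); o=get_obs()
org=o["ee_pos"]-wr(29.1,0)@[-.1,0,-.01]
W=cloud(p); z=W[...,2]; m=np.zeros(z.shape,bool); m[165:265,230:330]=1; m&=(z>.12)&(z<.21)
# use ray-plane at z=.189 for all mask pixels
K=np.array([[p["fx"],0,p["cx"]],[0,p["fy"],p["cy"]],[0,0,1.]])
vv,uu=np.where(m); n=cv2.undistortPoints(np.stack([uu,vv],-1).reshape(-1,1,2).astype(float),K,p["D"]).reshape(-1,2)
d=np.c_[n[:,0],-n[:,1],-np.ones(len(n))]@R.from_euler("xyz",p["attitude"],degrees=True).as_matrix().T
X=p["eye"]+d*((.189-p["eye"][2])/d[:,2])[:,None]
L=(X-org)@wr(29.1,0)*1e3
H,xe,ye=np.histogram2d(L[:,0],L[:,1],bins=[np.arange(-30,22,2),np.arange(-46,46,2)])
for i in range(len(xe)-2,-1,-1): print("%4d"%xe[i],"".join('#' if h else '.' for h in H[i]))
print(ye[0])
# nut in same frame
print("nut",(np.array([.59285,.0328,.076])-org)@wr(29.1,0)*1e3)
```

```text
18 .............................................
  16 .............................................
  14 .............................................
  12 .............................................
  10 ....#.#..#......................#.####.#.....
   8 ....##.####......................#.#.###.....
   6 ...#.####.##....................###.#.#.#....
   4 ....###.##.#....................#.####.#.....
   2 ....#.###.##....................####.###.....
   0 ...#.#.#.##.....................##.####.#....
  -2 ...####.#..#.....................####.##.....
  -4 ...##.##.###....................###.####.....
  -6 ....##.####.....................#.####.##....
  -8 ...###.##.##....................####.###.....
 -10 ...#.##.####....................##.####.#....
 -12 ...##.####.#.....................####.##.....
 -14 ...#.###.###....................###.####.....
 -16 ....##.####.....................#.####.##....
 -18 ...#.####.##....................####.###.....
 -20 ....###.###.....................##.####......
 -22 ...##.####.#......................###.##.....
 -24 ....####.##.......................#.####.....
 -26 ....##.####........................###.#.....
 -28 ..##.####.###......................#.##.#....
 -30 .#.####.####.#......................#..##....
-46
nut [  4.8059961   -5.57429924 -93.97857177]
```

apply_moves([
  [[0, -1, -1, 0, 0, 0, 0], [10, -2.5, -2, 0, 0, 0, 0], [30, -2.5, -2, 0, 0, 0, 0], [50, -2.5, -2, 0, 0, 0, 0], [70, -2.5, -2, 0, 0, 0, 0], [85, -2.5, -2, 0, 0, 0, 0], [97, -2.5, -2, 0, 0, 0, 0], [105, -2.5, -2, 0, 0, 0, 0], [110, -2.5, -2, 0, 0, 0, 0], [113, -2.5, -2, 0, 0, 0, 0], [114, -2.5, -2, 0, 0, 0, 0], [114, -2.5, -2, 0, 0, 0, 0]],
])

```text
time: 10.25
ee_pos: [0.4983, -0.0164, 0.0463]
tcp_rot: [0.5, 90.0, 29.6]
wrist_force: [0.2, -0.3, -3.3]
opening: 0.0228
```

Run:
```python
from h import *
o=get_obs(); print(o["time"],o["q"].round(1),o["ee_pos"],o["tcp_rot"],o["wrist_force"],o["torque"],o["opening"])
p=cams.camera("top"); np.savez("t3.npz",**p)
org=o["ee_pos"]-wr(29.1,0)@[-.1,0,-.01]; print(org); overlay(p,wr(29.1,0),org,"ov3",(240,170,315,245),8)
s=cams.camera("side"); crop(s,250,130,320,200,8,"s3")
W=cloud(p); z=W[...,2]; 
n=np.array([.59285,.0328])
m=np.zeros(z.shape,bool); m[165:265,230:330]=1; m&=(z>.060)&(z<.1)
L=(W[m]-np.r_[n,.05])@wr(29.1,0)*1e3
H,xe,ye=np.histogram2d(L[:,0],L[:,1],bins=[np.arange(-40,26,2),np.arange(-50,46,2)])
for i in range(len(xe)-2,-1,-1): print("%4d"%xe[i],"".join('#' if h else '.' for h in H[i]))
mm=(abs(L[:,1])>19)&(L[:,0]>-10); print("jaw z",np.median(L[mm,2]), "x-dependence",np.polyfit(L[mm,0],L[mm,2],1))
```

```text
10.25 [ -1.9  -1.5 -17.1  74.4   0.  -31. ] [ 0.49827447 -0.01639139  0.04632708] [ 0.51101074 89.96306624 29.61841636] [ 0.17522216 -0.27560997 -3.31074836] [-0.10514266  0.1216333  -0.05560661] 0.022830370651649227
[0.58565169 0.03224214 0.05632708]
  22 ...............................................
  20 ...............................................
  18 ...............................................
  16 ........................##.....................
  14 ......................##.##....................
  12 .....................#..#.#....................
  10 ..................#.###.##.##.#................
   8 .................#.##.##.##.##.#...............
   6 ..................#..#..#..###.##..............
   4 .................##.##.###.#..#.#.....#.#......
   2 .......#.###.#...#.##.##.##.##.##...#..#.##....
   0 ......#..#.##.#..##.##.###.###.#...#.##.#..#...
  -2 .......##.#..#....#..#..#..#..#.#..##.###.#....
  -4 ........###.##..##.##.##.##.##.#...##..#.##....
  -6 ......#.##.##.#..##.##.##.####.#.....##.#..#...
  -8 .......#..#..#...#.#.#.##.##.##.#..##.###.#....

[... 211 characters left out ...]

 -18 ......#.##.##.#........#..#.........##.##.##...
 -20 ......##.##.##..........#..........#..#..##....
 -22 ........#.#..#.....................#.###.#.....
 -24 ......#.#.###.#.....................##.##.##...
 -26 ......##.##.##.....................#.###.##....
 -28 ........#.####.....................#..#..#.#...
 -30 .......##..#..#.....................##.##.#....
 -32 .......#.##.##.....................#.##.###....
 -34 ......#.###.##.#..#................#.##.##.#...
 -36 .....#..#.##.##.##..................#..#..#....
 -38 ....#.##.#..#..#......................#.###....
 -40 ....##.###.#.###.#....................#.##.#...
jaw z 26.393816171493874 x-dependence [-0.14532827 25.82142677]
```

View pics/ov3.png

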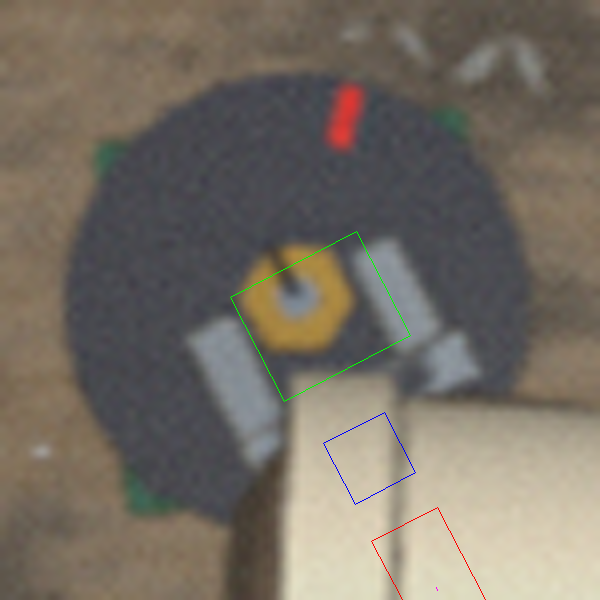

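View pics/s3.png

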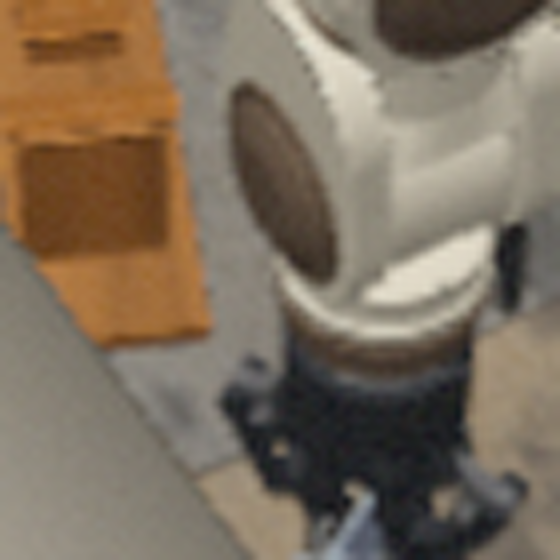

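apply_moves([
  [[0, 0, 1, 0.009, 0, 0, 0], [1, 0, 3, 0.009, 0, 0, 0], [2, 0, 5, 0.009, 0, 0, 0], [2, 0, 8, 0.009, 0, 0, 0], [2, 0, 10, 0.009, 0, 0, 0], [2, 0, 12, 0.009, 0, 0, 0], [2, 0, 13, 0.009, 0, 0, 0], [2, 0, 13, 0.009, 0, 0, 0]],
])

```text
time: 11.15
ee_pos: [0.5098, -0.01, 0.0444]
tcp_rot: [-6.3, 90.0, 22.3]
wrist_force: [-0.0, -0.1, -3.4]
opening: 0.0228
```

```bash
cat >> h.py <<'E'
def grid(p,psi,n=(.59285,.0328),lo=.058,hi=.1):
    W=cloud(p); z=W[...,2]
    m=np.zeros(z.shape,bool); m[165:265,230:330]=1; m&=(z>lo)&(z<hi)
    L=(W[m]-np.r_[n,.05])@wr(psi,0)*1e3
    H,xe,ye=np.histogram2d(L[:,0],L[:,1],bins=[np.arange(-40,26,2),np.arange(-50,46,2)])
    for i in range(len(xe)-2,-1,-1): print("%4d"%xe[i],"".join('#' if h else '.' for h in H[i]))
    mm=(abs(L[:,1])>21)&(L[:,0]>-10); print("jaw z",np.median(L[mm,2]))
E
python3 - <<'E'
from h import *
o=get_obs(); print(o["time"],o["ee_pos"],o["tcp_rot"],o["wrist_force"],o["torque"])
p=cams.camera("top"); np.savez("t4.npz",**p); crop(p,240,170,315,245,8,"t4"); grid(p,29.1)
E
```

```text
11.15 [ 0.50979721 -0.01000555  0.04444559] [-6.28995827 89.95652601 22.30810071] [-0.04958576 -0.08517393 -3.4281024 ] [-0.05902994  0.13558151  0.00037339]
  22 ...............................................
  20 ...............................................
  18 .....................................#..#......
  16 .......#..#.............##..........#..###.....
  14 .........#.#.#........##.##........###.#..#....
  12 ......##.##.##.......#..#.#.#......#.##.##.....
  10 .......##.##.#....##.##.##.#..#....###.###.....
   8 .....#..#.##.#...#.##.##.##.##.#....#..#..#....
   6 ......##.#..##....#..#..##.###.##..#.##.##.....
   4 .......##.##.#...##.###.#..#..#....##.###.#....
   2 .....#.#.##.##...#.##.##.##.##.##...#..#..#....
   0 ......#..#.###....#.##.###.###.#...#.##.##.....
  -2 .......##.#..#...#.#.#..#..#....#..##.###.#....
  -4 ......##.##.##..##.##.##.##........##.##.##....
  -6 ......#.##.###...##.##.##.##.........#..#......
  -8 .......#..#..#....#.##.#...........##.###.#....
 -10 ......##.##.##..##.#..#............##.##.##....
 -12 ......#.##.##.....#.##...............#.##.#....
 -14 .......#..#.##........................#..#.....
 -16 ......#.###..#........................##.##....
 -18 ......#.##.##..........................##.#....
 -20 .......#.##.##...........................##....
 -22 .....#.#.##.##.##.#............................
 -24 ...#.##.#..#..#..#.#...........................
 -26 ....#.##.##.##.##..............................
 -28 ...#.##.###.#.#....#...........................
 -30 .....#..#..#...................................
 -32 ....#.##.##....................................
 -34 ...#.##.#......................................
 -36 .....#.........................................
 -38 ....#..........................................
 -40 ...............................................
jaw z 24.169926573291022
```

View pics/t4.png

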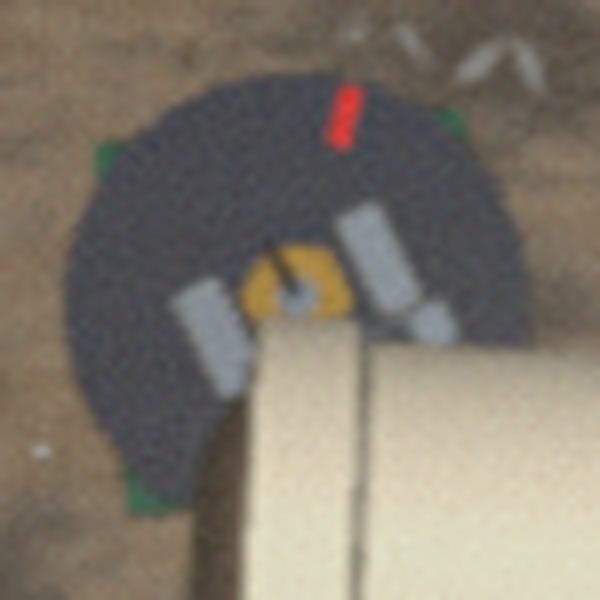

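apply_moves([
  [[0, -1.5, 0, -0.009, 0, 0, 0], [1, -3, 0, -0.009, 0, 0, 0], [2, -3, 0, -0.009, 0, 0, 0], [3, -3, 0, -0.009, 0, 0, 0], [4, -3, 0, -0.009, 0, 0, 0], [4.5, -3, 0, -0.009, 0, 0, 0], [4.5, -3, 0, -0.009, 0, 0, 0]],
])

```text
time: 11.9
ee_pos: [0.5111, -0.0127, 0.04]
tcp_rot: [-10.3, 90.0, 18.8]
wrist_force: [-0.5, -0.4, -2.8]
opening: 0.0228
```

Run:
```python
from h import *
o=get_obs(); print(o["time"],o["ee_pos"],o["tcp_rot"],o["wrist_force"],o["torque"])
```

```text
11.9 [ 0.51109038 -0.01268602  0.0399616 ] [-10.29268599  89.96177653  18.8183427 ] [-0.54056671 -0.44225018 -2.82636566] [-0.09220096  0.12871984 -0.01271459]
```

apply_moves([
  [[0.5, 0, 0, 0, 0, 0, 0], [0.8, 0, 0, 0, 0, 0, 0], [0.8, 0, 0, 0, 0, 0, 0], [0.8, 0, 0, 0, 0, 0, 0.35], [0.8, 0, 0, 0, 0, 0, 0.5], [0.8, 0, 0, 0, 0, 0, 0.7], [0.8, 0, 0, 0, 0, 0, 0.7], [-15, 0, 0, 0, 0, 0, 0.7], [-35, 0, 0, 0, 0, 0, 0.7], [-60, 0, 0, 0, 0, 0, 0.5], [-80, 0, 0, 0, 0, 0, 0], [-90, 0, 0, 0, 0, 0, 0]],
])

```text
time: 13.1
ee_pos: [0.5117, -0.0127, 0.1318]
tcp_rot: [-25.3, 89.8, 3.8]
wrist_force: [0.2, -0.3, 0.4]
opening: 0.0163
```

Run:
```python
from h import *
o=get_obs(); print(o["time"],o["ee_pos"],o["tcp_rot"],o["wrist_force"],o["torque"],o["opening"])
p=cams.camera("top"); np.savez("t5.npz",**p); crop(p,240,170,315,245,8,"t5"); grid(p,29.1)
```

```text
13.1 [ 0.51174718 -0.0127064   0.13182675] [-25.324594    89.82878678   3.78729588] [ 0.15955838 -0.30786339  0.39994173] [-0.01052025 -0.02061522 -0.02909085] 0.01632529695514561
  22 ...............................................
  20 ...............................................
  18 ...............................................
  16 ......#..#..............##........#.##.##......
  14 .....#.##.##..........##..#......#..#..#.......
  12 ......#..#.##........#..###.#.....##.##.##.....
  10 .....#.##.#.#.....#.###.##.#..#....###.###.....
   8 .....#.##.##.....#.##.##..#.##.#.#..#.##.#.....
   6 ......#.##.##.....#..#......##.##.##.#..#......
   4 .....#.#..#.#....##.##........#.#..###.##......
   2 .....#.##.##.....#.##........#.###.##.##.#.....
   0 .....##.##.##.....#..........#.#..#..#..#......
  -2 .......#..###....#............#.#..##.###......
  -4 .....#.##.#....................#.#.##.##.#.....
  -6 .....##.##.##.....................#.##.##......
  -8 ......##.##........................#..#.#......
 -10 ....#..#...........................##.##.#.....
 -12 .....##.##..........................##.##......
 -14 ......##.##...........................##.#.....
 -16 ....#..#..#..............................#.....
 -18 .....##.##.#...................................
 -20 ......##..##...................................
 -22 ...##.##.......................................
 -24 .....#.........................................
 -26 ...##..........................................
 -28 ...............................................
 -30 ...............................................
 -32 ...............................................
 -34 ...............................................
 -36 ...............................................
 -38 ...............................................
 -40 ...............................................
jaw z 19.5356827117346
```

View pics/t5.png

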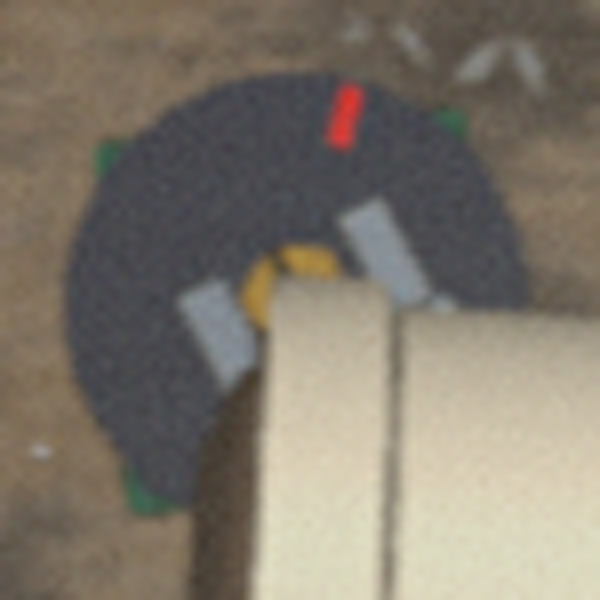

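apply_moves([
  [[-10, -15, -14, 0, 0, 0, 0], [-20, -45, -42, 0, 0, 0, 0], [-20, -75, -70, 0, 0, 0, 0], [-20, -105, -98, 0, 0, 0, 0], [-20, -135, -126, 0, 0, 0, 0], [-20, -150, -141, 0, 0, 0, 0]],
])

```text
time: 13.75
ee_pos: [0.4606, -0.2148, 0.1512]
tcp_rot: [-24.2, 89.8, 4.8]
wrist_force: [-0.5, 0.1, 0.7]
opening: 0.0
```

Run:
```python
from h import *
o=get_obs(); print(o["time"],o["ee_pos"],o["tcp_rot"],o["q"].round(1))
p=cams.camera("top"); np.savez("t6.npz",**p); crop(p,240,170,340,270,6,"t6"); grid(p,29.1)
cv2.imwrite("pics/t6f.png",p["pixels"][:,:,::-1])
for l in ["worm_top","handle_grip","nut_mark"]: print(l,[(np.round(d["at"],4).tolist(),round(d["confidence"],2)) for d in cams.find_in(l,p)][:2])
W=cloud(p)
px=p["pixels"].astype(int); yel=(px[...,0]-px[...,2]>50)&(px[...,1]>100)
n=np.array([.59285,.0328,.05])
for lo,hi,t in((-70,-30,"worm"),(-25,25,"nut")):
    L=(W-n)@wr(29.1,0)*1e3; m=yel&(L[...,0]>lo)&(L[...,0]<hi)&(abs(L[...,1])<25)&(L[...,2]>10); print(t,m.sum(),L[m].mean(0),L[m].min(0),L[m].max(0))
m=(L[...,0]<-60)&(L[...,0]>-200)&(abs(L[...,1])<20)&(L[...,2]>5)&(L[...,2]<40); A=L[m]
print("handle",len(A),A.min(0),A.max(0),np.median(A,0))
for x0 in range(-165,-75,10):
    t=A[abs(A[:,0]-x0)<5]; print(x0,t[:,1].min().round(1),t[:,1].max().round(1),np.median(t[:,2]).round(1))
```

```text
13.75 [ 0.46059727 -0.21476112  0.15120158] [-24.15515584  89.8391711    4.84893003] [-25.   -1.8  -5.7  85.9   0.1 -54. ]
  22 ...............................................
  20 ...............................................
  18 ...............................................
  16 .......#.#..............##........#.##.##......
  14 .....#.##.##..........##.##......#..#.##.......
  12 ......#..#.##........#..#..#......##.#..##.....
  10 .....#.###..#.....#.###.##.##.#....###.###.....
   8 .....#.##.##.....#..#.##..#.##.#.#..#..#.#.....
   6 ......#..#.##.....##.##.##.#.#.##.##.##.#......
   4 .....#.##.#.#....##.##..#..##.#....###.##......
   2 .....#.##.##.....#.##.##.##.##.###.##.##.#.....
   0 .....##.##.##....##.##..##.###.#..#..#..#......
  -2 .......#..#.#.....#..#.##..#..#.#..##.###......
  -4 ......###.##....##.##.##.##.##.#.#.##.##.#.....
  -6 .....##.##.##....##.##.###.##.##..#..#..#......
  -8 ......##.####....#.###.##.##.##.#..##.###......
 -10 ....#..#..#.....#..#..#..#..#.##..###.##.#.....
 -12 .....##.##.##.....#.##.##.###..#..#.##.##......
 -14 ......##.####.....
[... 757 characters left out ...]
.5457, -0.0, 0.0657], 0.78)]
handle_grip [([0.5493, -0.0047, 0.067], 0.64)]
nut_mark [([0.5916, 0.0281, 0.0774], 0.69)]
worm 58 [-47.36183667   1.46345965  22.41500667] [-57.2569127   -9.11740753  13.19709017] [-37.42528493  11.84388132  28.33780489]
nut 102 [-1.47288625 -0.32890559 26.54498235] [-16.92057585 -15.6847952   10.93291534] [15.48091102 15.45220031 33.65646483]
handle 413 [-168.76321099  -19.57081632    8.74735301] [-60.02210339  19.00631949  23.7788406 ] [-111.48890726    1.23593314   17.07643627]
-165 -9.5 13.3 17.1
-155 -10.0 13.3 17.2
-145 -10.2 13.1 18.0
-135 -10.2 13.1 16.3
-125 -10.5 12.8 17.0
-115 -10.8 12.7 16.8
-105 -9.6 12.5 17.7
-95 -10.0 12.4 16.8
-85 -10.0 12.2 16.3
```

View pics/t6.png

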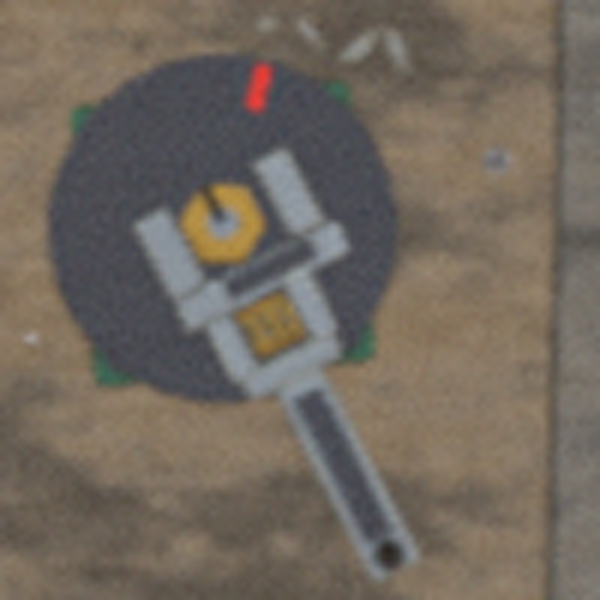

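```bash
cat >> h.py <<'E'
WORM=np.array([.5503,.0097]); HD=np.radians(28.7)
def wp(s,z): return np.r_[WORM+s/1e3*np.array([np.cos(HD),np.sin(HD)]),z]
E
python3 - <<'E'
from h import *
print(rel(wp(-9,.10),Rt(wr(28.7,0))), rel(wp(-9,.078),Rt(wr(28.7,0))))
E
```

```text
[5.190e+01 1.511e+02 1.764e+02 6.000e-03 3.000e-03 6.000e-04] [7.390e+01 1.511e+02 1.763e+02 6.000e-03 3.000e-03 6.000e-04]
```

apply_moves([
  [[0, 15, 17, 0, 0, 0, 0], [5, 45, 52, 0, 0, 0, 0], [15, 78, 91, 0.003, 0.003, 0, 0], [25, 110, 128, 0.006, 0.003, 0, 0], [38, 135, 157, 0.006, 0.003, 0, 0], [47, 147, 172, 0.006, 0.003, 0, 0], [53, 151, 176.4, 0.006, 0.003, 0, 0], [63, 151.1, 176.4, 0.006, 0.003, 0, 0], [71, 151.1, 176.4, 0.006, 0.003, 0, 0], [73, 151.1, 176.4, 0.006, 0.003, 0, 0], [73, 151.1, 176.4, 0.006, 0.003, 0, 0]],
])

```text
time: 15.05
ee_pos: [0.5421, 0.0045, 0.0787]
tcp_rot: [-131.2, 90.0, -102.6]
wrist_force: [-0.1, -0.9, 0.7]
opening: 0.0
```

Run:
```python
from h import *
o=get_obs(); print(o["time"],o["ee_pos"],o["tcp_rot"],o["wrist_force"],o["torque"],o["opening"])
print(rel(wp(-9,.075),Rt(wr(28.7,0))))
s=cams.camera("side"); crop(s,230,130,330,230,6,"s7"); p=cams.camera("top"); crop(p,240,170,340,270,6,"t7")
```

```text
15.05 [0.54213615 0.00451911 0.07866759] [-131.19366215   89.96623791 -102.57215639] [-0.05649303 -0.88190825  0.691231  ] [-0.01616973 -0.05782776  0.04315653] 4.1432398583590774e-05
[ 3.7e+00  6.0e-01  6.0e-01 -1.4e-03 -4.0e-04  4.0e-04]
```

View pics/s7.png

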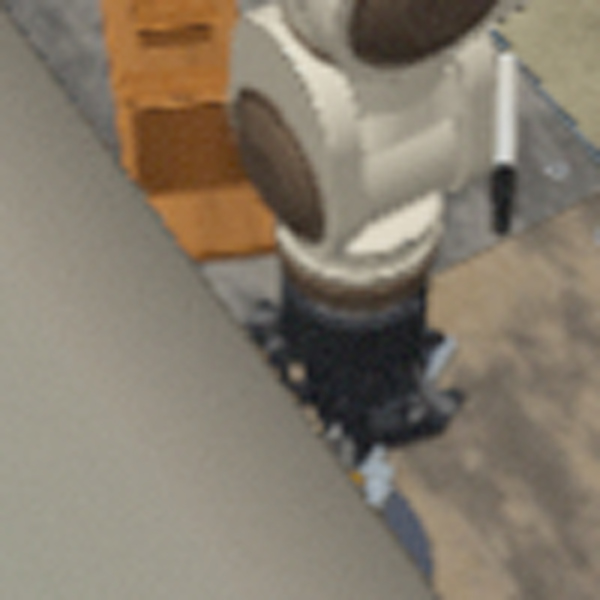

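View pics/t7.png

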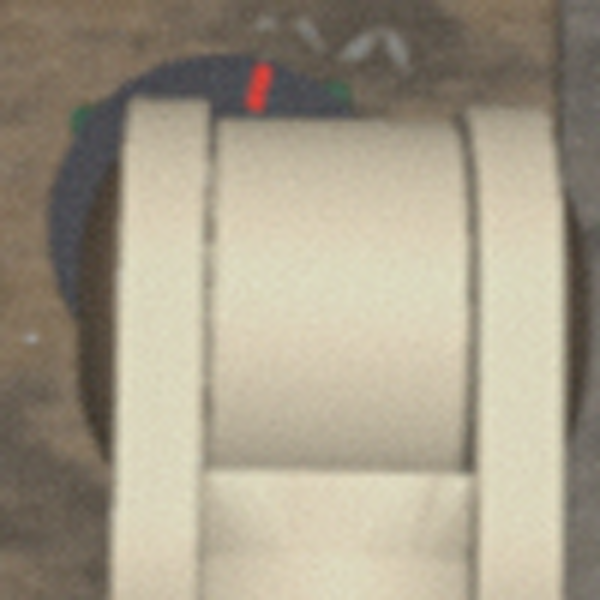

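apply_moves([
  [[2, 0.6, 0.6, -0.001, 0, 0, 0], [3, 0.6, 0.6, -0.001, 0, 0, 0], [3.7, 0.6, 0.6, -0.001, 0, 0, 0], [3.7, 0.6, 0.6, -0.001, 0, 0, 0]],
])

```text
time: 15.55
ee_pos: [0.5428, 0.0055, 0.0756]
tcp_rot: [-63.0, 89.9, -34.3]
wrist_force: [0.2, -0.4, 0.4]
opening: -0.0003
```

apply_moves([
  [[0.7, 0, 0, 0, 0, 0, 0], [1.5, 0, 0, 0, 0, 0, 0], [1.5, 0, 0, 0, 0, 0, 0]],
])

```text
time: 15.85
ee_pos: [0.5429, 0.0055, 0.0748]
tcp_rot: [-49.0, 89.9, -20.3]
wrist_force: [-2.0, -0.3, 5.0]
opening: -0.0
```

apply_moves([
  [[1.2, 0, 0, 0, 0, 0, 0], [1.9, 0, 0, 0, 0, 0, 0], [1.9, 0, 1, 0, 0, 0, 0], [1.9, 0, 3, 0, 0, 0, 0]],
])

```text
time: 16.25
ee_pos: [0.5453, 0.0068, 0.0747]
tcp_rot: [-52.9, 89.9, -24.2]
wrist_force: [-7.1, -0.4, 15.3]
opening: -0.0004
```

Run:
```python
from h import *
o=get_obs(); print(o["time"],o["ee_pos"],o["wrist_force"],o["torque"]); Rw=wr(28.7,0); print("force in wrench axes",Rw.T@o["wrist_force"])
```

```text
16.25 [0.54531192 0.00676618 0.07468725] [-7.09917619 -0.42628873 15.3448327 ] [-0.13676931  1.46072616  0.02902769]
force in wrench axes [-6.43172903  3.03527369 15.3448327 ]
```

apply_moves([
  [[1.8, 0.2, 2, 0, 0, 0, 0], [1.8, 0.2, 4, 0, 0, 0, 0], [1.8, 0.2, 6, 0, 0, 0, 0], [1.8, 0.2, 8, 0, 0, 0, 0], [1.8, 0.2, 10, 0, 0, 0, 0], [1.8, 0.2, 12, 0, 0, 0, 0], [1.8, 0.2, 14, 0, 0, 0, 0]],
])

```text
time: 16.95
ee_pos: [0.5575, 0.0136, 0.0747]
tcp_rot: [-49.8, 89.8, -21.1]
wrist_force: [-5.5, -1.2, 12.8]
opening: 0.0001
```

Run:
```python
from h import *
o=get_obs(); print(o["time"],o["ee_pos"],o["wrist_force"],o["torque"]); Rw=wr(28.7,0); print("force in wrench axes",Rw.T@o["wrist_force"], "s",(Rw.T@(o["ee_pos"]-np.r_[WORM,0]))*1e3)
```

```text
16.95 [0.55753965 0.01357718 0.07468535] [-5.51327341 -1.23320395 12.75933334] [-0.25785543  1.29904619 -0.01311391]
force in wrench axes [-5.42816013  1.56590333 12.75933334] s [ 8.21214151 -0.07579396 74.68535426]
```

apply_moves([
  [[-3, 0, 0, 0, 0, 0, 0], [-7, 0, -6, 0, 0, 0, 0], [-7, 0, -14, 0, 0, 0, 0], [-4, 0, -17.5, 0, 0, 0, 0], [-1, 0, -18, 0, 0, 0, 0], [1, 0, -18, 0, 0, 0, 0], [1.8, 0, -18, 0, 0, 0, 0], [1.8, 0, -16, 0, 0, 0, 0], [1.8, 0, -14, 0, 0, 0, 0], [1.8, 0, -12, 0, 0, 0, 0], [1.8, 0, -10, 0, 0, 0, 0], [1.8, 0, -8, 0, 0, 0, 0], [1.8, 0, -6, 0, 0, 0, 0], [1.8, 0, -4, 0, 0, 0, 0], [1.8, 0, -2, 0, 0, 0, 0], [1.8, 0, 0, 0, 0, 0, 0]],
])

```text
time: 18.55
ee_pos: [0.556, 0.012, 0.0745]
tcp_rot: [-105.2, 89.7, -76.6]
wrist_force: [-18.7, -11.5, 24.0]
opening: -0.0002
```

Run:
```python
from h import *
o=get_obs(); print(o["time"],o["ee_pos"],o["wrist_force"],o["torque"]); Rw=wr(28.7,0); print("force in wrench axes",Rw.T@o["wrist_force"], "s",(Rw.T@(o["ee_pos"]-np.r_[WORM,0]))*1e3)
```

```text
18.55 [0.5560053  0.01195304 0.07453729] [-18.72296778 -11.46654239  23.98102813] [-2.54195177  4.13372562 -0.05552104]
force in wrench axes [-21.92928245  -1.0666246   23.98102813] s [ 6.08634792 -0.76357253 74.53728734]
```

apply_moves([
  [[-3, 0, 0, 0, 0, 0, 0], [-20, 0, 0, 0, 0, 0, 0], [-50, 0, 0, 0, 0, 0, 0], [-70, -15, -15, 0, 0, 0, 0], [-75, -50, -50, 0, 0, 0, 0], [-75, -90, -90, 0, 0, 0, 0], [-75, -130, -120, 0, 0, 0, 0], [-75, -150, -130, 0, 0, 0, 0]],
])

```text
time: 19.35
ee_pos: [0.5126, -0.1844, 0.1504]
tcp_rot: [-104.5, 89.7, -76.0]
wrist_force: [0.3, 0.6, -0.4]
opening: 0.0003
```

```bash
cat >> h.py <<'E'
def look(name,psi,n=(.59285,.0328)):
    p=cams.camera("top"); np.savez(name+".npz",**p); crop(p,240,170,340,270,6,name); grid(p,psi)
    W=cloud(p); L=(W-np.r_[n,.05])@wr(psi,0)*1e3
    px=p["pixels"].astype(int); yel=(px[...,0]-px[...,2]>50)&(px[...,1]>100)
    m=yel&(L[...,0]>-70)&(L[...,0]<-30)&(abs(L[...,1])<25)&(L[...,2]>10); print("worm",m.sum(),L[m].mean(0))
    m=(L[...,0]<-78)&(L[...,0]>-200)&(abs(L[...,1])<35)&(L[...,2]>5)&(L[...,2]<40); A=L[m]
    e=[]
    for x0 in range(-160,-80,5):
        t=A[abs(A[:,0]-x0)<3]; e.append((x0,(t[:,1].min()+t[:,1].max())/2))
    e=np.array(e); f=np.polyfit(e[:,0],e[:,1],1); print("handle end",A[:,0].min(),"mid y at 0",f[1],"heading",psi+np.degrees(f[0]),"z",np.median(A[:,2]))
E
python3 - <<'E'
from h import *
o=get_obs(); print(o["time"],o["ee_pos"])
look("t8",28.7)
E
```

```text
19.35 [ 0.51262102 -0.18442752  0.15037572]
  22 ...............................................
  20 ...............................................
  18 ..............#....................#.##.#......
  16 .........#.##..#........##.......####..#.......
  14 ........#.##.##.#.....##..#......#..##.##......
  12 .........#..#.##.....#..##.#....#.##.##.#......
  10 ..........##.#.#..#.##.###.##.#..#.###.##......
   8 ........#.##.##.##.##.##.##.##.###..#..#.......
   6 .........#.##.##.##..#..##.###.#..##.##.#......
   4 ..........##.###...###.##..#..#..#.##..##......
   2 ........#.#..#..##.##.##.##.##.###..#.##.......
   0 .........#.##.##.##.##.###.###.#..##.#..#......
  -2 ........#.#.#.##..#..#..#..#.##.##.##.###......
  -4 ..........##.#..##.##.##.##.#..###.##.##.......
  -6 .........#.##.##.##.##.###.###.#..#..#.##......
  -8 ........#.##.###.##.##.##.##.##.##.##.#.#......
 -10 .........##.##..#..#..#..#..#..###.##.##.......
 -12 ...........#..##..#.##.###.##.##.##.##.##......
 -14 ........#.##.###....##.##.##.##....#..#.#......
 -16 .........##.##.##.....#.##.##...#.###.##.......
 -18 ...........#..##.......#.#.......##.##.##......
 -20 ..#...#.#.##.##..#..#..##.#..#..#..#..#.#......
 -22 ...##.##.##.##.##.##.##.##.###.##.###.##.......
 -24 ..#.##..#.##.##.###.###.##.##.##.##.##.##......
 -26 ...#..##.#.#..#..#..#..#..#.##.##.###.##.#.....
 -28 .#.##.##.##.##.##.##.##.##.#.#..#..#..#..#.....
 -30 ..#.##.##.##.##.###.##.###.##.##.##.##.##......
 -32 ...#..##.###.##.##.##.##.##.##.##.###.##.#.....
 -34 .#.##.#..#..#..#..#..#..#..#..#.#.##.##.##.....
 -36 ..#..#..#..#.##.##..#..#.#..#..#.#..#..........
 -38 ...........#.##.##.##.##.##.##..#.###..........
 -40 ............#..#..#..#..##.#..###.##.#.........
jaw z 20.108291695390456
worm 45 [-45.53021671   0.33671515  23.40062481]
handle end -167.66909906270988 mid y at 0 -0.2101310390562826 heading 28.188575423244338 z 17.162803124664716
```

View pics/t8.png

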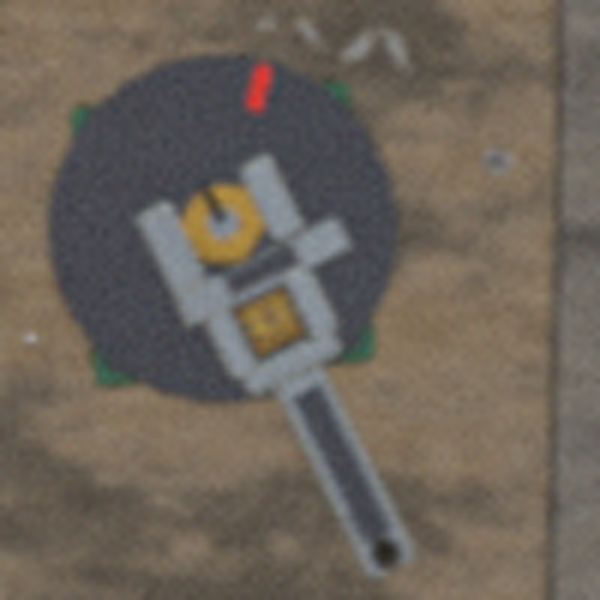

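```bash
cat >> h.py <<'E'
def prof(p,psi,n=(.59285,.0328),h=.07,xs=np.arange(6,14,.5)):
    ys=np.arange(-42,42,1.0); Rw=wr(psi,0)
    acc=0
    for x in xs:
        P=np.c_[np.full(len(ys),x),ys,np.zeros(len(ys))]/1e3@Rw.T+np.r_[n,h]
        uv=proj(p,P).astype(np.float32)
        acc=acc+cv2.remap(p["pixels"].astype(np.float32),uv[:,0].copy(),uv[:,1].copy(),cv2.INTER_LINEAR)[:,0]
    return ys,acc/len(xs)
E
python3 - <<'E'
from h import *
for f,psi in(("t6",28.7),("t8",28.3)):
    p=dict(np.load(f+".npz")); 
    for xs in (np.arange(5,14,.5),np.arange(-14,-5,.5)):
        ys,a=prof(p,psi,xs=xs); print(f); print(" ".join(f"{int(y)}:{int(b)}" for y,b in zip(ys,a[:,2])))
E
```

```text
t6
-42:86 -41:97 -40:111 -39:126 -38:139 -37:149 -36:155 -35:159 -34:161 -33:162 -32:162 -31:161 -30:160 -29:158 -28:155 -27:150 -26:141 -25:130 -24:115 -23:102 -22:92 -21:85 -20:81 -19:79 -18:78 -17:79 -16:79 -15:78 -14:75 -13:73 -12:72 -11:72 -10:73 -9:73 -8:73 -7:75 -6:77 -5:79 -4:78 -3:73 -2:67 -1:62 0:62 1:65 2:69 3:74 4:77 5:79 6:77 7:75 8:73 9:73 10:72 11:72 12:73 13:74 14:75 15:79 16:85 17:95 18:108 19:123 20:136 21:145 22:151 23:154 24:155 25:155 26:156 27:156 28:156 29:155 30:154 31:152 32:145 33:134 34:121 35:108 36:96 37:87 38:83 39:82 40:82 41:82
t6
-42:91 -41:100 -40:112 -39:128 -38:141 -37:150 -36:157 -35:160 -34:161 -33:161 -32:161 -31:160 -30:160 -29:160 -28:156 -27:149 -26:139 -25:127 -24:114 -23:101 -22:91 -21:86 -20:83 -19:81 -18:79 -17:77 -16:74 -15:73 -14:71 -13:71 -12:71 -11:70 -10:69 -9:69 -8:70 -7:72 -6:73 -5:76 -4:78 -3:78 -2:79 -1:80 0:79 1:78 2:77 3:77 4:75 5:73 6:70 7:67 8:65 9:64 10:65 11:65 12:65 13:66 14:69 15:75 16:86 17:100 18:115 19:129 20:140 21:147 22:152 23:154 24:156 25:156 26:156 27:156 28:156 29:156 30:155 31:150 32:143 33:132 34:119 35:106 36
[... 463 characters left out ...]
147 22:148 23:148 24:149 25:149 26:150 27:150 28:148 29:143 30:136 31:126 32:114 33:101 34:91 35:83 36:79 37:77 38:77 39:77 40:77 41:77
t8
-42:79 -41:81 -40:80 -39:79 -38:78 -37:77 -36:77 -35:77 -34:81 -33:89 -32:103 -31:118 -30:132 -29:142 -28:147 -27:150 -26:151 -25:151 -24:151 -23:151 -22:152 -21:152 -20:148 -19:140 -18:130 -17:116 -16:101 -15:86 -14:76 -13:69 -12:66 -11:65 -10:65 -9:66 -8:67 -7:69 -6:70 -5:72 -4:74 -3:75 -2:76 -1:77 0:75 1:74 2:74 3:73 4:71 5:68 6:65 7:63 8:62 9:61 10:61 11:59 12:59 13:63 14:72 15:85 16:101 17:117 18:130 19:139 20:144 21:147 22:148 23:149 24:149 25:150 26:151 27:150 28:148 29:145 30:138 31:130 32:117 33:104 34:91 35:82 36:77 37:77 38:78 39:77 40:77 41:77
```

```bash
cat >> h.py <<'E'
NUT=np.array([.5934,.0318])
E
python3 - <<'E'
from h import *
Rw=wr(28.2,0)
G=np.r_[NUT,.0395]+Rw@[-.096,0,0]; print(G)
print(rel(G+[0,0,.07],Rt(Rw)),rel(G,Rt(Rw)))
G2=np.r_[.59285,.0328,0]+Rw@[-.096,-.0014-.0003,0]; print(G2)
E
```

```text
[ 0.50879487 -0.01356487  0.0395    ]
[ 3.940e+01  1.548e+02  7.900e+01  3.900e-03 -2.000e-03  6.300e-03] [ 1.094e+02  1.552e+02  7.910e+01  3.900e-03 -2.000e-03  6.300e-03]
[ 0.5090482  -0.01406309  0.        ]
```

apply_moves([
  [[2, 15, 8, 0, 0, 0, 0.3], [8, 45, 23, 0, 0, 0, 0.6], [15, 80, 41, 0.002, 0, 0.003, 0.7], [25, 115, 59, 0.004, -0.002, 0.006, 0.7], [33, 140, 72, 0.004, -0.002, 0.006, 0.7], [38, 152, 78, 0.004, -0.002, 0.006, 0.7], [44, 155, 79, 0.004, -0.002, 0.006, 0.7], [60, 155, 79, 0.004, -0.002, 0.006, 0.7], [80, 155, 79, 0.004, -0.002, 0.006, 0.7], [97, 155, 79, 0.004, -0.002, 0.006, 0.7], [107, 155, 79, 0.004, -0.002, 0.006, 0.7], [109, 155, 79, 0.004, -0.002, 0.006, 0.7], [109, 155, 79, 0.004, -0.002, 0.006, 0.7]],
], newtons=30)

```text
time: 20.7
ee_pos: [0.5089, -0.0141, 0.0401]
tcp_rot: [-86.1, 90.0, -57.9]
wrist_force: [0.9, 0.3, -0.2]
opening: 0.0594
```

Run:
```python
from h import *
o=get_obs(); print(o["time"],o["ee_pos"],o["wrist_force"],o["torque"],o["q"].round(1))
Rw=wr(28.2,0)
G=np.r_[NUT,.0395]+Rw@[-.096,-.0002,0]; print(rel(G,Rt(Rw)))
```

```text
20.7 [ 0.50885851 -0.0141231   0.04005296] [ 0.8837395   0.32310346 -0.21637863] [-0.02314291 -0.01486364  0.01636465] [ -1.6   0.1 -16.2  73.7  -0.  -29.7]
[ 6.e-01  3.e-01  2.e-01 -5.e-04  0.e+00  4.e-04]
```

apply_moves([
  [[0.4, 0.3, 0, 0, 0, 0, 0.4], [0.4, 0.3, 0, 0, 0, 0, 0.2], [0.4, 0.3, 0, 0, 0, 0, 0], [0.4, 0.3, 0, 0, 0, 0, 0], [0.4, 0.3, 0, 0, 0, 0, 0]],
], newtons=30)

```text
time: 21.2
ee_pos: [0.5091, -0.014, 0.0404]
tcp_rot: [-49.9, 89.9, -21.8]
wrist_force: [-0.8, -0.9, 5.7]
opening: 0.0234
```

Run:
```python
from h import *
o=get_obs(); print(o["time"],o["ee_pos"],wr(28.2,0).T@o["wrist_force"],o["torque"],o["opening"])
R0=R.from_euler("xyz",o["tcp_rot"],degrees=True).as_matrix()
c=np.r_[NUT,o["ee_pos"][2]]
for d in range(2,43,2):
    Rz=R.from_euler("z",-d,degrees=True).as_matrix()
    T=c+Rz@(o["ee_pos"]-c); v=rel(T,Rz@R0,o); print(d,v[:3].tolist(),v[3])
```

```text
21.2 [ 0.50914961 -0.0139536   0.04044303] [-1.0739613  -0.41154315  5.66961737] [-0.14680389  0.16664389 -0.04782794] 0.02340902462047976
2 [-0.0, 3.3, 0.0] 0.0349
4 [-0.0, 6.7, 0.2] 0.0698
6 [-0.0, 10.0, 0.5] 0.1047
8 [-0.0, 13.3, 0.9] 0.1396
10 [-0.0, 16.7, 1.4] 0.1745
12 [-0.0, 19.9, 2.0] 0.2094
14 [-0.0, 23.2, 2.7] 0.2443
16 [-0.0, 26.4, 3.6] 0.2793
18 [-0.0, 29.7, 4.5] 0.3142
20 [-0.0, 32.8, 5.6] 0.3491
22 [-0.0, 36.0, 6.8] 0.384
24 [-0.0, 39.0, 8.1] 0.4189
26 [-0.0, 42.1, 9.5] 0.4538
28 [-0.0, 45.1, 11.0] 0.4887
30 [-0.0, 48.0, 12.6] 0.5236
32 [-0.0, 50.9, 14.3] 0.5585
34 [-0.0, 53.7, 16.1] 0.5934
36 [-0.0, 56.5, 18.0] 0.6283
38 [-0.0, 59.1, 20.0] 0.6632
40 [-0.1, 61.8, 22.1] 0.6981
42 [-0.1, 64.3, 24.2] 0.733
```

apply_moves([
  [[-0.3, 1.7, 0, 0.0175, 0, 0, 0], [-0.3, 3.3, 0, 0.0349, 0, 0, 0], [-0.3, 6.7, 0.2, 0.0698, 0, 0, 0], [-0.3, 10, 0.5, 0.1047, 0, 0, 0], [-0.3, 13.3, 0.9, 0.1396, 0, 0, 0], [-0.3, 16.7, 1.4, 0.1745, 0, 0, 0]],
])

```text
time: 21.8
ee_pos: [0.5025, 0.0016, 0.0405]
tcp_rot: [-42.6, 89.9, -24.6]
wrist_force: [1.5, -0.6, -2.6]
opening: 0.0236
```

Run:
```python
from h import *
o=get_obs(); R0=R.from_euler("xyz",o["tcp_rot"],degrees=True).as_matrix(); a=np.degrees(np.arctan2(R0[1,2],R0[0,2]))
print(o["time"],o["ee_pos"],a,wr(a,0).T@o["wrist_force"],o["torque"],o["opening"])
```

```text
21.8 [0.50245843 0.00162419 0.04050293] 18.03780473028442 [ 1.28910401 -1.02855701 -2.61883514] [-0.1241335  -0.40151948  0.001471  ] 0.023626996837848364
```

Run:
```python
from h import *
o=get_obs(); R0=R.from_euler("xyz",o["tcp_rot"],degrees=True).as_matrix()
c=np.r_[NUT,o["ee_pos"][2]]
for d in (2,4,7,10,13,16,19,22,25,27,28,29,30,31):
    Rz=R.from_euler("z",-d,degrees=True).as_matrix()
    T=c+Rz@(o["ee_pos"]-c); v=rel(T,Rz@R0,o); print(d,v[:3].tolist(),v[3])
```

```text
2 [-0.0, 3.3, 0.0] 0.0349
4 [-0.0, 6.7, 0.2] 0.0698
7 [-0.0, 11.7, 0.6] 0.1222
10 [-0.0, 16.6, 1.4] 0.1745
13 [-0.0, 21.6, 2.3] 0.2269
16 [-0.0, 26.4, 3.6] 0.2793
19 [-0.0, 31.2, 5.0] 0.3316
22 [-0.0, 35.9, 6.8] 0.384
25 [-0.0, 40.5, 8.8] 0.4363
27 [-0.0, 43.6, 10.2] 0.4712
28 [-0.0, 45.0, 11.0] 0.4887
29 [-0.0, 46.5, 11.8] 0.5061
30 [-0.0, 48.0, 12.6] 0.5236
31 [-0.0, 49.4, 13.4] 0.5411
```

apply_moves([
  [[0, 3.3, 0, 0.0349, 0, 0, 0], [0, 6.7, 0.2, 0.0698, 0, 0, 0], [0, 11.7, 0.6, 0.1222, 0, 0, 0], [0, 16.6, 1.4, 0.1745, 0, 0, 0], [0, 21.6, 2.3, 0.2269, 0, 0, 0], [0, 26.4, 3.6, 0.2793, 0, 0, 0], [0, 31.2, 5, 0.3316, 0, 0, 0], [0, 35.9, 6.8, 0.384, 0, 0, 0], [0, 40.5, 8.8, 0.4363, 0, 0, 0], [0, 43.6, 10.2, 0.4712, 0, 0, 0], [0, 45, 11, 0.4887, 0, 0, 0], [0, 45, 11, 0.4887, 0, 0, 0]],
])

```text
time: 23.0
ee_pos: [0.4992, 0.0481, 0.0405]
tcp_rot: [-1.3, 89.9, -11.3]
wrist_force: [3.6, 0.2, -1.1]
opening: 0.024
```

Run:
```python
from h import *
o=get_obs(); R0=R.from_euler("xyz",o["tcp_rot"],degrees=True).as_matrix(); a=np.degrees(np.arctan2(R0[1,2],R0[0,2]))
print(o["time"],o["ee_pos"],a,wr(a,0).T@o["wrist_force"],o["torque"],o["opening"])
p=cams.camera("top"); np.savez("t9.npz",**p); crop(p,240,170,340,270,6,"t9")
```

```text
23.0 [0.49923474 0.04813447 0.04048161] -9.951966924953995 [ 3.49409724  0.8520826  -1.05731972] [ 0.08881289 -0.55827063  0.1529893 ] 0.024015935044505977
```

View pics/t9.png

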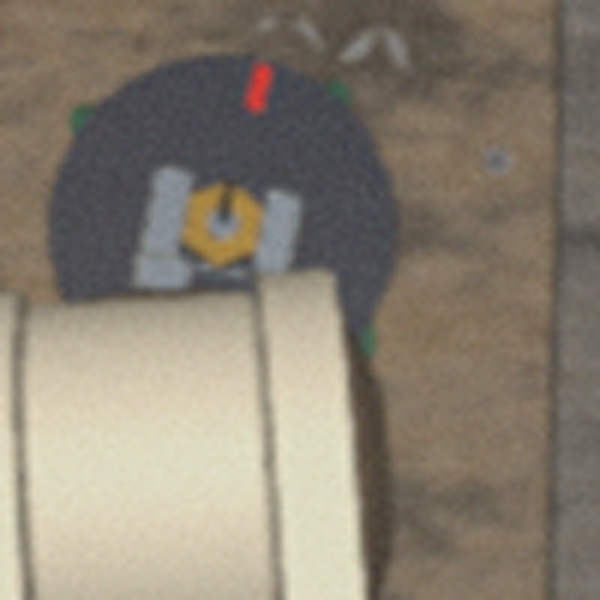

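```bash
cat >> h.py <<'E'
from scipy.optimize import minimize
def hexfit(p,a0s,x0=260,x1=295,y0=190,y1=225):
    px=p["pixels"].astype(float); I=px[y0:y1,x0:x1]; yel=I[...,0]-I[...,2]
    u,v=np.meshgrid(np.arange(x0,x1,1/6)+1/12-.5,np.arange(y0,y1,1/6)+1/12-.5)
    K=np.array([[p["fx"],0,p["cx"]],[0,p["fy"],p["cy"]],[0,0,1.]])
    n=cv2.undistortPoints(np.stack([u,v],-1).reshape(-1,1,2),K,np.array(p["D"])).reshape(-1,2)
    d=np.c_[n[:,0],-n[:,1],-np.ones(len(n))]@R.from_euler("xyz",p["attitude"],degrees=True).as_matrix().T
    X=np.array(p["eye"])+d*((.076-p["eye"][2])/d[:,2])[:,None]
    def cost(par):
        cx,cy,a,af,la=par
        q=X[:,:2]-[cx,cy]
        m=np.max([np.abs(q@[np.cos(a+k*np.pi/3),np.sin(a+k*np.pi/3)]) for k in range(3)],0)
        f=np.clip((af/2-m)/.0004+.5,0,1); rr=np.hypot(*q.T); f=f*np.clip((rr-.007)/.0004+.5,0,1)
        t=q@[np.cos(la),np.sin(la)]; s=q@[-np.sin(la),np.cos(la)]
        f=f*(1-np.clip((.001-abs(s))/.0004+.5,0,1)*(t>0)*(t<.0165))
        f=f.reshape(u.shape); h,w=yel.shape
        g=cv2.GaussianBlur(f.reshape(h,6,w,6).mean((1,3)),(0,0),.6).ravel()
        A=np.c_[g,np.ones_like(g)]; return np.linalg.lstsq(A,yel.ravel(),rcond=None)[1][0]
    best=None
    for d0 in a0s:
        a=np.radians(d0); s=np.array([.5929,.0325,a+np.pi/2,.033,a])
        S=[s]+[s+e for e in np.diag([.002,.002,.1,.001,.1])]
        r=minimize(cost,s,method="Nelder-Mead",options=dict(xatol=1e-5,fatol=1,maxiter=400,initial_simplex=S))
        if best is None or r.fun<best.fun: best=r
    x=best.x; fl=(np.degrees(x[2])-90)
    fl=fl+60*round((np.degrees(x[4])-fl)/60)
    print("nut c",x[:2].round(4),"flat dir",fl.round(2),"line",np.degrees(x[4]).round(2),"af",x[3].round(4),"cost",best.fun.round(0))
    return x
def redang(p,c):
    px=p["pixels"].astype(int); m=np.zeros(px.shape[:2],bool); m[170:200,265:300]=1
    w=np.clip(px[...,0]-np.maximum(px[...,1],px[...,2])-30,0,None)*m
    v,u=np.where(w>0); K=np.array([[p["fx"],0,p["cx"]],[0,p["fy"],p["cy"]],[0,0,1.]])
    n=cv2.undistortPoints(np.stack([u,v],-1).reshape(-1,1,2).astype(float),K,np.array(p["D"])).reshape(-1,2)
    d=np.c_[n[:,0],-n[:,1],-np.ones(len(n))]@R.from_euler("xyz",p["attitude"],degrees=True).as_matrix().T
    X=np.array(p["eye"])+d*((.05-p["eye"][2])/d[:,2])[:,None]
    ww=w[v,u].astype(float); m=(X*ww[:,None]).sum(0)/ww.sum(); dx=X-m
    C=(dx[:,:2]*ww[:,None]).T@dx[:,:2]; e,V=np.linalg.eigh(C); pv=V[:,1]*np.sign(V[0,1])
    print("red",m.round(4),"bearing",np.degrees(np.arctan2(m[1]-c[1],m[0]-c[0])).round(2),"own dir",np.degrees(np.arctan2(pv[1],pv[0])).round(1))
E
python3 - <<'E'
from h import *
for f,a in(("top0",[29]),("t6",[29]),("t8",[29]),("t9",[-10,-5])):
    p=dict(np.load(f+".npz")); x=hexfit(p,a); redang(p,x)
E
```

```text
nut c [0.5928 0.0328] flat dir 28.99 line 29.5 af 0.0329 cost 17523.0
red [0.6556 0.0186 0.05  ] bearing -12.76 own dir -11.8
nut c [0.5928 0.0327] flat dir 29.41 line 29.79 af 0.0326 cost 281738.0
red [0.6556 0.0186 0.05  ] bearing -12.73 own dir -12.1
nut c [0.5928 0.0328] flat dir 28.88 line 29.63 af 0.0322 cost 315394.0
red [0.6556 0.0186 0.05  ] bearing -12.77 own dir -11.9
nut c [0.5928 0.0329] flat dir -7.86 line -7.65 af 0.0319 cost 258613.0
red [0.6556 0.0186 0.05  ] bearing -12.88 own dir -11.5
```

apply_moves([
  [[0, 2.4, 0.1, 0.0262, 0, 0, 0], [0, 5, 0.2, 0.0524, 0, 0, 0], [0, 7.2, 0.3, 0.075, 0, 0, 0], [0, 7.2, 0.3, 0.075, 0, 0, 0]],
])

```text
time: 23.45
ee_pos: [0.5008, 0.0552, 0.0405]
tcp_rot: [11.4, 89.9, -2.9]
wrist_force: [1.7, 0.6, 0.3]
opening: 0.0232
```

Run:
```python
from h import *
o=get_obs(); R0=R.from_euler("xyz",o["tcp_rot"],degrees=True).as_matrix(); a=np.degrees(np.arctan2(R0[1,2],R0[0,2]))
print(o["time"],o["ee_pos"],a,wr(a,0).T@o["wrist_force"],o["torque"],o["opening"])
p=cams.camera("top"); np.savez("t10.npz",**p); x=hexfit(p,[-10,-14]); redang(p,x); redang(p,[.5929,.0321])
ys,b=prof(p,a); print(" ".join(f"{int(y)}:{int(c)}" for y,c in zip(ys,b[:,2])))
```

```text
23.45 [0.50076008 0.05520563 0.04048133] -14.230983621341766 [1.52595186 0.99950947 0.3197086 ] [ 0.06303675 -0.31890731  0.01513201] 0.023152858426043355
nut c [0.5928 0.0331] flat dir -12.59 line -12.68 af 0.0318 cost 286676.0
red [0.6556 0.0185 0.05  ] bearing -13.03 own dir -12.3
red [0.6556 0.0185 0.05  ] bearing -12.21 own dir -12.3
-42:82 -41:81 -40:81 -39:80 -38:79 -37:77 -36:77 -35:79 -34:84 -33:94 -32:108 -31:122 -30:134 -29:143 -28:149 -27:151 -26:152 -25:153 -24:153 -23:152 -22:152 -21:151 -20:148 -19:142 -18:132 -17:120 -16:107 -15:95 -14:83 -13:75 -12:71 -11:70 -10:70 -9:71 -8:71 -7:71 -6:73 -5:74 -4:73 -3:71 -2:68 -1:64 0:62 1:60 2:61 3:64 4:66 5:67 6:70 7:72 8:71 9:69 10:67 11:67 12:69 13:71 14:76 15:85 16:98 17:112 18:125 19:135 20:142 21:146 22:147 23:148 24:148 25:148 26:148 27:148 28:147 29:146 30:142 31:135 32:124 33:111 34:99 35:89 36:83 37:80 38:79 39:79 40:79 41:78
```

apply_moves([
  [[0, 0, 0, 0, 0, 0, 0.35], [0, 0, 0, 0, 0, 0, 0.5], [0, 0, 0, 0, 0, 0, 0.7], [0, 0, 0, 0, 0, 0, 0.7], [-15, 0, 0, 0, 0, 0, 0.7], [-40, 0, 0, 0, 0, 0, 0.7], [-70, 0, 0, 0, 0, 0, 0.4], [-90, -15, 0, 0, 0, 0, 0], [-110, -50, 0, 0, 0, 0, 0], [-110, -95, 0, 0, 0, 0, 0], [-110, -140, 0, 0, 0, 0, 0], [-110, -180, 0, 0, 0, 0, 0], [-110, -200, 0, 0, 0, 0, 0]],
])

```text
time: 24.8
ee_pos: [0.4507, -0.1412, 0.1518]
tcp_rot: [-2.1, 89.8, -16.4]
wrist_force: [-0.2, 1.2, 0.3]
opening: -0.0001
```

Run:
```python
from h import *
o=get_obs(); print(o["time"],o["ee_pos"])
look("t11",-14.2); p=dict(np.load("t11.npz")); x=hexfit(p,[-12]); redang(p,[.5929,.0321])
ys,b=prof(p,-13.5); print(" ".join(f"{int(y)}:{int(c)}" for y,c in zip(ys,b[:,2])))
```

```text
24.8 [ 0.45071459 -0.14120888  0.15183199]
  22 ...............................................
  20 ...............................................
  18 ..........#.............#.........##..###......
  16 .........##.###..........#.......#..##.#.......
  14 .........#.#.#.#......#.###......##.##..#......
  12 ........#.###.##...##..#.###.#....##..#.#......
  10 .........#.#..###.###.###..##.#.#.##.###.......
   8 .........#..###..#.#.#.#.#.##..###..##.##......
   6 .........##.##..##..##..###..##.#..###..#......
   4 ..........###.##..##.###.#..###..###..#.#......
   2 ........#.##..##.###..##..##.#.#.###.###.......
   0 .........#..##..##..#.###.##..###.#.#.##.#.....
  -2 ...........###.###.###..##.###.#...###..#......
  -4 .........###..#.#.#.###.##..##..###.#.#.#......
  -6 .........##..###.###..##..##.##.###..###.......
  -8 ........##.##.#.#.#.#.##.###..###..#.##........
 -10 ...........###.###.###..##.##.###.###..##......
 -12 .........##.#.#.#..##..###..##...#.###.##......
 -14 .........##..###...#.###..#.#....##..##........
 -16 ........#.##.##......###.##......#.#.#..#....
[... 815 characters left out ...]
78934733
nut c [0.5928 0.0331] flat dir -12.09 line -11.84 af 0.0323 cost 253239.0
red [0.6556 0.0186 0.05  ] bearing -12.18 own dir -11.9
-42:80 -41:80 -40:81 -39:81 -38:81 -37:79 -36:78 -35:81 -34:86 -33:96 -32:110 -31:124 -30:135 -29:144 -28:151 -27:154 -26:156 -25:158 -24:158 -23:158 -22:158 -21:156 -20:153 -19:145 -18:134 -17:121 -16:106 -15:93 -14:81 -13:75 -12:70 -11:68 -10:65 -9:66 -8:69 -7:72 -6:75 -5:75 -4:74 -3:69 -2:63 -1:59 0:56 1:56 2:59 3:63 4:66 5:67 6:67 7:68 8:68 9:67 10:66 11:66 12:67 13:71 14:77 15:86 16:100 17:116 18:129 19:138 20:144 21:148 22:150 23:151 24:152 25:152 26:152 27:152 28:151 29:149 30:144 31:136 32:124 33:111 34:99 35:90 36:83 37:79 38:77 39:76 40:77 41:78
```

View pics/t11.png

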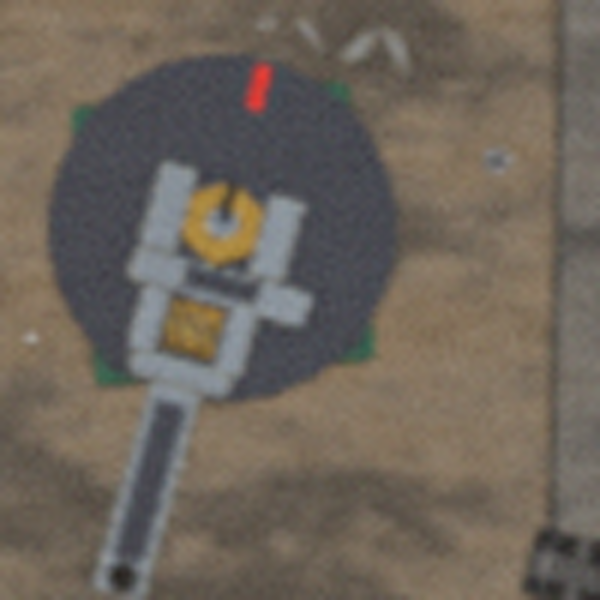

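```bash
cat >> h.py <<'E'
PSI2=-14.0
W2=(np.r_[.59285+.0007,.0328-.0012,0]+wr(PSI2,0)@[-.0468,-.0004,0])[:2]
def wp2(s,z): return np.r_[W2,z]+wr(PSI2,0)@[s/1e3,0,0]
E
python3 - <<'E'
from h import *
print(W2); Rt2=Rt(wr(PSI2,0)); print(rel(wp2(-5,.10),Rt2),rel(wp2(-5,.077),Rt2))
E
```

```text
[0.54804339 0.04253383]
[ 5.170e+01  2.034e+02  4.350e+01 -6.100e-03  3.100e-03  8.000e-04] [ 7.470e+01  2.034e+02  4.350e+01 -6.100e-03  3.100e-03  8.000e-04]
```

apply_moves([
  [[0, 20, 4, 0, 0, 0, 0], [10, 60, 13, 0, 0, 0, 0], [20, 105, 22, -0.003, 0.003, 0, 0], [30, 150, 32, -0.006, 0.003, 0, 0], [40, 185, 40, -0.006, 0.003, 0, 0], [48, 200, 43, -0.006, 0.003, 0, 0], [55, 203.4, 43.5, -0.006, 0.003, 0, 0], [65, 203.4, 43.5, -0.006, 0.003, 0, 0], [73, 203.4, 43.5, -0.006, 0.003, 0, 0], [75.5, 203.4, 43.5, -0.006, 0.003, 0, 0], [75.5, 203.4, 43.5, -0.006, 0.003, 0, 0]],
])

```text
time: 25.95
ee_pos: [0.5428, 0.0428, 0.076]
tcp_rot: [-111.1, 89.9, -125.2]
wrist_force: [-0.3, -0.2, 0.1]
opening: 0.0
```

Run:
```python
from h import *
o=get_obs(); print(o["time"],o["ee_pos"],o["wrist_force"],o["opening"]); print(rel(wp2(-5,.0747),Rt(wr(PSI2,0))))
```

```text
25.95 [0.54276407 0.04282038 0.07599481] [-0.30327049 -0.2368002   0.05285807] 4.5760663180136284e-05
[ 1.3e+00  1.0e+00  2.0e-01 -1.3e-03 -4.0e-04  1.0e-03]
```

apply_moves([
  [[1, 1, 0.2, -0.001, 0, 0.001, 0], [2, 1, 0.2, -0.001, 0, 0.001, 0], [2.9, 1, 0.2, -0.001, 0, 0.001, 0], [2.9, 1, 1, -0.001, 0, 0.001, 0], [2.9, 1, 2, -0.001, 0, 0.001, 0], [2.9, 1, 3, -0.001, 0, 0.001, 0]],
])

```text
time: 26.55
ee_pos: [0.5445, 0.0431, 0.0747]
tcp_rot: [-178.5, 89.9, 167.5]
wrist_force: [-15.6, 1.5, 16.9]
opening: 0.0002
```

```bash
cat >> h.py <<'E'
def st2():
    o=get_obs(); Rw=wr(PSI2,0)
    print(o["time"],"F wrench axes",(Rw.T@o["wrist_force"]).round(1),"s",((Rw.T@(o["ee_pos"]-np.r_[W2,0]))*1e3).round(2))
E
python3 -c "
from h import *
st2()"
```

```text
26.55 F wrench axes [-15.5  -2.3  16.9] s [-3.56 -0.28 74.68]
```

apply_moves([
  [[1.8, 0.2, 2, 0, 0, 0, 0], [1.8, 0.2, 3, 0, 0, 0, 0], [1.8, 0.2, 4, 0, 0, 0, 0]],
])

```text
time: 26.85
ee_pos: [0.546, 0.0427, 0.0746]
tcp_rot: [179.4, 89.6, 165.4]
wrist_force: [-10.4, 0.9, 19.1]
opening: -0.0006
```

```bash
python3 -c "
from h import *
st2()"
```

```text
26.85 F wrench axes [-10.3  -1.6  19.1] s [-2.01 -0.33 74.61]
```

apply_moves([
  [[1.7, 0.2, 2, 0, 0, 0, 0], [1.7, 0.2, 4, 0, 0, 0, 0], [1.7, 0.2, 5, 0, 0, 0, 0]],
])

```text
time: 27.15
ee_pos: [0.5502, 0.042, 0.0747]
tcp_rot: [172.3, 89.6, 158.3]
wrist_force: [-9.8, 1.8, 15.8]
opening: -0.0001
```

```bash
python3 -c "
from h import *
st2()"
```

```text
27.15 F wrench axes [-10.   -0.7  15.8] s [ 2.17 -0.   74.71]
```

apply_moves([
  [[-3, 0, 0, 0, 0, 0, 0], [-20, 0, 0, 0, 0, 0, 0], [-50, -10, 0, 0, 0, 0, 0], [-75, -45, -10, 0, 0, 0, 0], [-75, -90, -30, 0, 0, 0, 0], [-75, -135, -60, 0, 0, 0, 0], [-75, -175, -80, 0, 0, 0, 0], [-75, -200, -90, 0, 0, 0, 0], [-75, -200, -90, 0, 0, 0, 0]],
])

```text
time: 28.05
ee_pos: [0.4135, -0.1326, 0.1508]
tcp_rot: [177.4, 89.7, 163.2]
wrist_force: [0.0, 0.4, 0.0]
opening: -0.0001
```

Run:
```python
from h import *
o=get_obs(); print(o["time"],o["ee_pos"])
look("t12",-12.5); p=dict(np.load("t12.npz")); x=hexfit(p,[-12]); redang(p,[.5929,.0321])
ys,b=prof(p,-12.5); print(" ".join(f"{int(y)}:{int(c)}" for y,c in zip(ys,b[:,2])))
crop(p,255,185,300,230,13,"t12c")
```

```text
28.05 [ 0.41346594 -0.13264951  0.15084994]
  22 ...............................................
  20 .....................................#.........
  18 ........................#........#.##..##......
  16 ..........##.#...........#.......##..##.#......
  14 .........####.##......##.##......###.##........
  12 ........#.#...##....#..##.###......##.##.......
  10 ........##.###.#.#.#..##...###..#.###..##......
   8 ...........###..##..###.##.##..####..#.##......
   6 .........###..#.#.#.##..###..##.##..###........
   4 .........##..###.###..##.#.#.##...##.#.#.......
   2 ........#.###.##.###.####.###.##.####.##.#.....
   0 ...........##...##..#.#...###..##.##..###......
  -2 .........#.###.##..###.###.#.#.###..##.#.......
  -4 .........##..##.###.#.#.##..###...#.##..#......
  -6 .........#.#.##..###.###..##.#..####.##.#......
  -8 ........#.###..#.##..##..####.##.##...##.......
 -10 ..........###.##...##.###.##..###..##.#.#......
 -12 .........#.#.#.###.##..###..##....####.##......
 -14 .........#..###......##.#.#.#....##.#..##......
 -16 ..........##.#..#....##..##......##..##.#...
[... 815 characters left out ...]
77501046
nut c [0.5928 0.033 ] flat dir -12.88 line -11.75 af 0.0322 cost 267002.0
red [0.6556 0.0185 0.05  ] bearing -12.19 own dir -12.1
-42:81 -41:80 -40:82 -39:82 -38:82 -37:81 -36:80 -35:83 -34:88 -33:97 -32:112 -31:127 -30:140 -29:150 -28:157 -27:159 -26:159 -25:158 -24:158 -23:157 -22:157 -21:156 -20:153 -19:146 -18:135 -17:121 -16:106 -15:93 -14:82 -13:76 -12:72 -11:70 -10:68 -9:69 -8:72 -7:74 -6:74 -5:75 -4:74 -3:70 -2:65 -1:61 0:59 1:58 2:61 3:64 4:67 5:69 6:71 7:71 8:70 9:70 10:68 11:68 12:68 13:73 14:80 15:91 16:105 17:120 18:132 19:141 20:148 21:151 22:152 23:153 24:153 25:153 26:153 27:153 28:152 29:150 30:144 31:136 32:123 33:110 34:97 35:89 36:83 37:81 38:81 39:80 40:80 41:80
```

View pics/t12c.png

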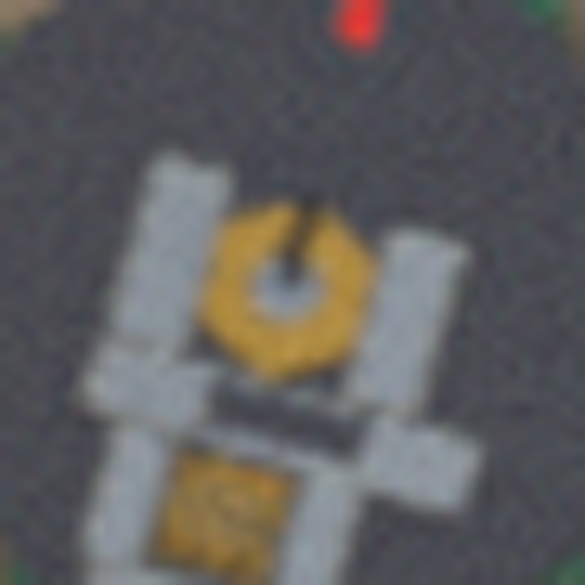

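Run:
```python
from h import *
a=dict(np.load("top0.npz"))["pixels"]; b=dict(np.load("t12.npz"))["pixels"]
cv2.imwrite("pics/fin.png",b[:,:,::-1])
bot.job_done(); print(get_obs()["time"])
```

```text
the job is handed in; nothing more can be done
the job is handed in; nothing more can be done
```

View pics/fin.png

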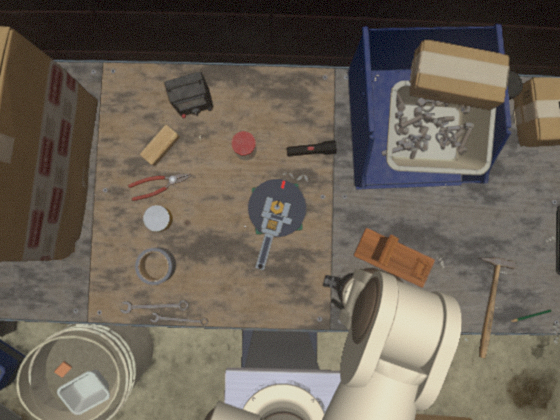

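The job is handed in, at about 28 s of the 72 s allowed. The wrench lies flat on the plate with the nut deep between its jaws and the nut's black line on the red mark. The other things on the bench stand where they were at the start.

I lowered the wrench around the nut and rolled the worm in two strokes, until the drag rose to about 22 N. Then I turned the nut clockwise by about 41 degrees with the wrench.

**Last checks:**
- **Nut angle:** the flats measure -12.9 degrees and the black line -11.8 degrees. The red mark's bearing is about -12.2 degrees, or -13.0 if taken about the nut's own measured centre, so the agreement is within about 1 degree.
- **Flat on the plate:** the jaw tops stand 20 mm above the plate, so the wrench is lying flat.
- **Fit of the jaws:** the jaws look about 32.5 mm apart for the 32 mm nut.

**What disagreed:**
- **Play in the wrench:** the wrench was about 2 degrees ahead of the nut during the turn, which suggests a few tenths of a millimetre of play.
- **Worm re-snugged after the turn:** because of that play I rolled the worm once more after the turn. It gave little, and the fingertip then seemed to slip at about 10 N.
- **Wrench heading:** the handle still measures -14.0 degrees, about 1 degree past the flats. An offset of about the same size showed before the turn, so it may be measurement bias.

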